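# Tidy up after tea: pack the tea drawer, shut it, hang the infuser

## Robot

A 6-joint arm with a two-finger parallel gripper is mounted at the origin on the work surface. World frame = base frame: x ahead of the robot, y to its left, z up, the work surface at z = 0. Lengths are in m, angles in rad, forces in N, time in s.
With the tool pointing down it reaches from about 0.35 to 0.775 m from the base axis. Payload 5.5 kg.
Tool frame: the origin (TCP) lies on the centre line of the jaws, within the pads' length; the fingertips stand 11 mm ahead of it and the grasp point (between the pads) lies 8 mm behind it; z points along the fingers, y is the line along which they close (so a half turn about z gives the same grasp; the last joint's range is limited). The gripper opens to 85 mm and grips with 20 to 120 N. Pads are 22 mm wide; open, the fingers measure 114 mm over their backs; the gripper's body (76 mm by 85 mm) begins 54 mm behind the grasp point. The pads swing forward as they close: fully open they stand 13 mm farther back than shut.
Start: joints at [-1.382, 0.313, 0.046, 1.304, 0, 1.431], TCP at [0.186, -0.544, 0.242] pointing down, gripper open.
Joint ranges: [-2.76, 2.76], [-0.86, 1.69], [-1.03, 1.26], [-2.2, 2.34], [-1.47, 1.5], [-3.14, 3.14]. Speed limits (rad/s): [2.57, 2.57, 3.14, 3.14, 3.14, 3.14].

## Interface

Orientations are given as a unit quaternion [w, x, y, z].
In Python, from workcell import env, viewer, order, models gives the robot as it stands.
- The arm moves only by the tool drive_tool, never from a script. Its argument "series" is a list that holds one entry, the list of rows, each a list of 6 numbers: the shift along the tool's x, y, z each as a share of 120 mm, from -1 to 1, then the turn, a rotation vector about the tool's x, y, z each as a share of 180 degrees, from -1 to 1. A call has 1 to 20 rows; each row shifts and turns the commanded pose from where the row before left it, along the tool's axes as they then stand; what a row does not reach is not made up. A row lasts 1/8 s, in which the tool goes at most 62.5 mm and 10.7 degrees, less where a joint would pass 70% of its speed; a pose out of reach is approached as far as the arm can. A call with a number of a shift or a turn outside -1 to 1 is refused whole. A call with a gripper value outside its range is refused whole. "jaw" is the opening, from -1 (shut) to 1 (fully open), set as the call begins (left out, the last holds). The fingers move at their own pace and stop on an object; "grip_force" is the grip in N (left out, the last holds). Time passes only in rows, so rows that do not move let the fingers close. It gives the time, the measured TCP pose, the force, the opening and the grip force at its end, in the units of the state.
- env.get_state(): the state, without advancing time (a new reading comes with each control period).
- viewer.read_camera(name): name is "scene" or "side" or "wrist"; returns the picture (480x640x3 uint8, red, green, blue); there is no depth.
- viewer.camera_info(name): a dict with "intrinsics" (3x3 intrinsics, pixels), "D" ([k1, k2, p1, p2, k3] as OpenCV has them; the pictures are not rectified), "R" (3x3) and "t" (3): a world point X has camera coordinates R X + t; the wrist camera has in their place "T_tool_cam" (4x4, takes a point from camera to tool coordinates, whose origin is the TCP and whose axes are the flange's). Camera axes: x right, y down, z forward; pixel columns grow to the right and rows downward; lengths in m; the calibration is good to about 2 mm. A picture is of the moment at which its call begins: read the wrist's pose just before it. camera_info takes no time and is no camera call.
- order.hand_in(): hands the job in; it is judged then, once.
Trained networks look in the newest picture that a camera, given by its name, has taken for a name from the list of things; names that differ only in an ending like _2 or _b are one class to them, and where a whole thing is asked for, a point or a joint stands for the part that bears it (a point fixed in the world has none). Each returns a list of dicts, best first, with "score" (0 to 1); they miss things now and then, are a little off and sometimes report something else, mostly with a low value. They report only what shows in the picture. A call takes as long as a camera call. They do not tell look-alikes from the thing itself.
- models.silhouettes(label, camera): "region" (480x640 bool, what is visible of it) and "location" ([column, row] in pixels, amid what is visible of it).
The state is a dict: "clock": time; "joint_pos": joint angles; "qvel": joint speeds; "tau": joint torques, N m; "tcp_pos": TCP position; "orientation": TCP orientation; "wrist_force": force on the tool from outside, world axes, zero at the start; "ft_torque": the same for the moment, N m; "finger_gap": finger opening in m; "grip_force": force on a finger pad.
Only numpy, scipy, OpenCV 4.12 (cv2) and the standard library are available. Lean on these libraries where they do the work, as an engineer would, in place of code of your own. Each camera call takes 0.05 s, during which the arm holds its last target. There are 200 camera calls.

## Task

Tea is over, so put the tea things away: pull open the drawer of the bamboo tea cabinet, pack every tea tin and tea jar that stands on the table into it, each standing upright on the drawer's floor, and push the drawer fully shut. Also hang the steel infuser by its eye on the peg of the brass drip stand. Leave the white cup among them and the candle standing where they are.

Things in the scene. Friction and masses are not known exactly. Their poses are not given: they have to be found in the camera images.
- drawer (a joint): how far the bamboo cabinet's only drawer is pulled out towards the cabinet's -x (m): 0 fully shut, 0.176 fully open; it slides with about 4 N of friction and stays where it is left. The opening lets through things up to 95 mm above the drawer's floor
- drawer_in (a point): centre of the drawer's inner floor, 18 mm above the table, moving with it; -x is the way it opens, z up. Inner floor 156 mm (x) by 230 mm (y): two rows of three 70 mm items. Side, inner front and back walls reach 60 mm above that floor; the front panel lies 84 to 96 mm towards -x, its top 112 mm above the table. Fully open, the cabinet's face is 92 mm towards +x
- drawer_handle (a point): middle of the drawer's steel bar handle: a horizontal bar 10 mm thick, 120 mm long along y, 85 mm above the table, carried by 10 mm thick studs at its two ends; between the bar and the front panel is a gap 30 mm wide, open above and below. Axes as drawer_in
- cabinet: the fixed bamboo tea cabinet: 194 mm deep (x), 272 mm wide (y), its flat top 125 mm above the table; origin at the centre of its footprint on the table, its front faces its own -x, z up
- tin_green: square tea tin, green painted: 70 x 70 mm, 64 mm high to its flat shoulder, with a square bamboo knob 24 x 24 mm, 22 mm high, centred on top (86 mm in all); about 0.22 kg; origin at the centre of its underside, x and y along its sides, z up. It may be absent
- tin_red: square tea tin, red painted: 70 x 70 mm, 64 mm high to its flat shoulder, with a square bamboo knob 24 x 24 mm, 22 mm high, centred on top (86 mm in all); about 0.22 kg; origin at the centre of its underside, x and y along its sides, z up. It may be absent
- jar_white: round tea jar, white ceramic with a bamboo lid: 68 mm diameter, 64 mm high to its flat shoulder, with a round bamboo knob 24 mm in diameter, 22 mm high, centred on top (86 mm in all); about 0.26 kg; origin at the centre of its underside, z up. It may be absent
- jar_amber: round tea jar, amber glass with a dark steel lid: 68 mm diameter, 64 mm high to its flat shoulder, with a round bamboo knob 24 mm in diameter, 22 mm high, centred on top (86 mm in all); about 0.26 kg; origin at the centre of its underside, z up. It may be absent
- tin_long: oblong tea tin, blue painted: 146 mm (its x) by 70 mm (its y), 64 mm high to its flat shoulder, with a bamboo grip bar 70 mm (x) by 22 mm (y), 22 mm high, centred on top (86 mm in all); about 0.35 kg; origin at the centre of its underside, z up. Two thirds of a drawer row long. It may be absent
- infuser: steel tea infuser standing on the table: a round basket 58 mm in diameter, 46 mm high, with a flat upright handle on top, 10 mm thick (its x), 36 mm wide (its y), reaching to 98 mm above its underside, pierced by an eye through x; 0.13 kg; origin at the centre of its underside, z up
- infuser_eye (a point): centre of the infuser's eye, 79 mm above its underside: a square hole 22 mm wide and 22 mm high, from 68 to 90 mm above the underside, passing through along the infuser's x; strips 7 mm wide stand on either side of it
- stand: fixed brass drip stand: base disc 90 mm in diameter, 12 mm thick, a post 12 mm thick and 166 mm high; its one peg leaves the post towards the stand's -x, 150 mm above the table; origin at the centre of the base's underside, z up
- peg_mid (a point): point on the axis of the peg 45 mm along it from the post's axis, 159 mm above the table. The peg is a round bar 8 mm thick, 80 mm long, that rises 12 degrees towards its tip; axes as the stand: the peg points to -x
- peg_tip (a point): centre of the bamboo ball, 14 mm in diameter, at the tip of the peg, 167 mm above the table
- cup: white ceramic cup without a handle, 76 mm in diameter, 55 mm high, standing among the tea tins; not to be put away; origin at the centre of its underside
- candle: candle in a green glass, 66 mm in diameter, 68 mm high; not to be moved; origin at the centre of its underside
Things that resemble listed ones, but are neither listed nor needed, are in the scene too. There is more than one size of the tin_long; the one meant has the size given above. Leave any blue look-alike of the tin_green alone.

How it is judged:
By the outcome, as a careful person would: the job done as asked, in the order asked, and still so for the second after the job is handed in, with the robot touching nothing.
Of tin_green, tin_red, jar_white, jar_amber, tin_long only 3 to 5 are there at a start; the rules pass over those that are not, and their reading is None.
At some moment in a run one of tin_green, tin_red, jar_white, jar_amber, tin_long may be knocked a few centimetres aside while the robot is not near it.
It also fails if it takes over 210 s, if anything falls off the work surface, if the arm or the gripper's body presses on something with over 40 N, if the wrist force passes 120 N, or if a joint passes its speed limit or range.

## Working session

There is one attempt and no reset: what is moved stays moved. The work goes in short steps, Python scripts to look and compute and a tool call to move; the robot and the scene stay as the last step left them, time stands still between calls to the robot, and variables do not carry over. Pictures are saved under pics/ and viewed, at most 14 in all, crops included, and the job is handed in when it is done.

Besides the shell and the picture viewer there is one more tool, called after ">>>" by a JSON object that holds its "name" and its "arguments", one argument or row to a line. drive_tool: Moves the arm, as the interface text tells. Its arguments: {"type":"object","properties":{"series":{"type":"array"},"jaw":{"type":"number"},"grip_force":{"type":"number"}},"required":["series"]}

```bash
ls; mkdir -p pics
python3 - <<'E'
from workcell import env, viewer, order, models
import cv2
s=env.get_state()
for k,v in s.items(): print(k,v)
for c in ["scene","side","wrist"]:
    im=viewer.read_camera(c); cv2.imwrite(f"pics/{c}0.png",im[:,:,::-1])
    print(c,viewer.camera_info(c))
E
```

```text
pics
clock 0.0
joint_pos [-1.38160290e+00  3.14017710e-01  4.49550685e-02  1.30361572e+00
  2.83005530e-06  1.43119512e+00]
qvel [-0.0001347   0.00159148  0.00066047 -0.00133279  0.00031011 -0.00039059]
tau [ 9.01628084e-06 -4.80629182e+01  2.98530918e+01  1.94419204e-02
 -7.85575253e-05 -3.06410449e-06]
tcp_pos [ 0.18556325 -0.54369672  0.24138925]
orientation [-9.40761599e-04  9.86516732e-01  1.63657726e-01 -2.19165479e-05]
wrist_force [-0.17778464 -0.18908732  0.09925041]
ft_torque [-0.01094744  0.02307583 -0.03080853]
grip_force 0.0
finger_gap 0.08505442443908301
scene {'intrinsics': array([[467.37478846,   0.        , 321.75498036],
       [  0.        , 467.37478846, 242.61391037],
       [  0.        ,   0.        ,   1.        ]]), 'D': array([-0.12079028,  0.        ,  0.        ,  0.        ,  0.        ]), 'R': array([[ 0.4068763 ,  0.91337491,  0.01406957],
       [ 0.60504609, -0.25792358, -0.75325604],
       [-0.68437629,  0.31499477, -0.65757691]]), 't': array([-0.31236423, -0.24213121,  1.29426269])}
side {'intrinsics': array([[501.96513183,   0.        , 323.3043488
[... 293 characters left out ...]
  [ 0.16065969, -0.72895518, -0.66544181]]), 't': array([0.58382752, 0.10681986, 1.15920056])}
wrist {'intrinsics': array([[418.32115931,   0.        , 319.40766852],
       [  0.        , 418.32115931, 238.45968337],
       [  0.        ,   0.        ,   1.        ]]), 'D': array([-0.0605905,  0.       ,  0.       ,  0.       ,  0.       ]), 'T_tool_cam': array([[-2.29071381e-03, -9.61213506e-01, -2.75795846e-01,
         6.89576879e-02],
       [ 9.99997231e-01, -2.35033747e-03, -1.14328596e-04,
        -1.87397033e-04],
       [-5.38319121e-04, -2.75795345e-01,  9.61216229e-01,
        -1.32485909e-01],
       [ 0.00000000e+00,  0.00000000e+00,  0.00000000e+00,
         1.00000000e+00]])}
```

View pics/scene0.png

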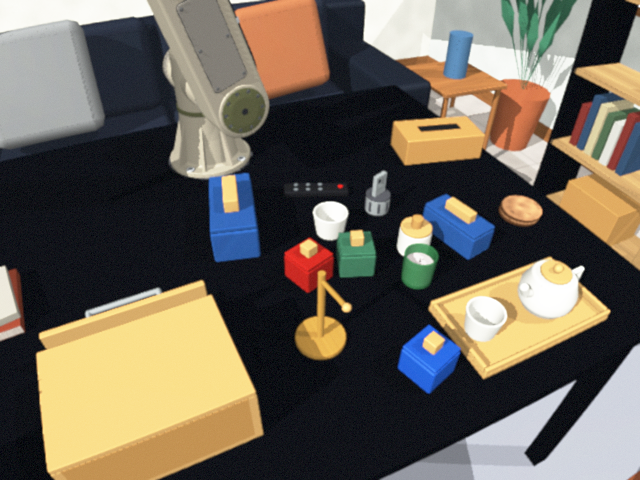

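View pics/side0.png

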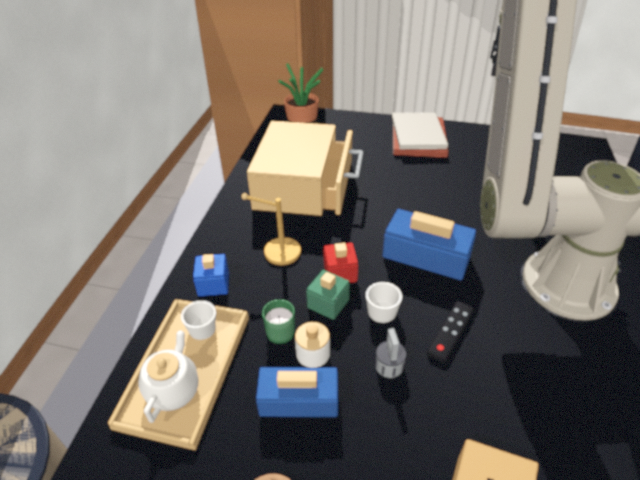

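Scene: drawer cabinet (145,385), slightly ajar; red tin (309,264), green tin (355,253), white jar (414,235), two blue oblong tins (233,217) and (458,225), a blue square look-alike (430,358), the cup (331,220), a tray cup (485,318), infuser (377,195), candle (420,265), stand (320,337). No amber jar is visible.

```bash
cat > h.py <<'E'
import numpy as np, cv2
from scipy.optimize import minimize
from scipy.spatial.transform import Rotation as Rn
from workcell import env, viewer, order, models
def box(lx,ly,z0,z1,cx=0,cy=0): return np.array([[cx+a*lx/2,cy+b*ly/2,z] for a in(-1,1) for b in(-1,1) for z in(z0,z1)])
def cyl(d,z0,z1):
    t=np.linspace(0,2*np.pi,32,endpoint=False); return np.array([[d/2*np.cos(a),d/2*np.sin(a),z] for a in t for z in(z0,z1)])
tin=[box(.07,.07,0,.064),box(.024,.024,.064,.086)]
jar=[cyl(.068,0,.064),cyl(.024,.064,.086)]
SH=dict(tin_green=tin,tin_red=tin,jar_white=jar,jar_amber=jar,
 tin_long=[box(.146,.07,0,.064),box(.07,.022,.064,.086)],
 infuser=[cyl(.058,0,.046),box(.01,.036,.046,.098)],cup=[cyl(.076,0.03,.055),cyl(.06,0,.03)],candle=[cyl(.066,0,.068)],
 cabinet=[box(.194,.272,0,.125)])
def long(k): # scaled candidate
    return [box(.146*k,.07*k,0,.064*k),box(.07*k,.022*k,.064*k,.086*k)]
def cam(name):
    i=viewer.camera_info(name)
    if name=="wrist":
        s=env.get_state(); w,x,y,z=s["orientation"]; T=np.eye(4); T[:3,:3]=Rn.from_quat([x,y,z,w]).as_matrix(); T[:3,3]=s["tcp_pos"]
        M=np.linalg.inv(T@i["T_tool_cam"]); R,t=M[:3,:3],M[:3,3]
    else: R,t=i["R"],i["t"]
    return i["intrinsics"],i["D"],R,t
def proj(c,X):
    K,D,R,t=c; return cv2.projectPoints(np.asarray(X,float).reshape(-1,3),cv2.Rodrigues(R)[0],t,K,D)[0][:,0]
def ray(c,uv,z):
    K,D,R,t=c; p=cv2.undistortPoints(np.array([[uv]],float),K,D)[0,0]; d=R.T@[p[0],p[1],1]; o=-R.T@t
    return o+d*(z-o[2])/d[2]
def render(c,parts,x,y,yaw,z=0):
    m=np.zeros((480,640),np.uint8); r=np.array([[np.cos(yaw),-np.sin(yaw),0],[np.sin(yaw),np.cos(yaw),0],[0,0,1]])
    for P in parts:
        u=proj(c,P@r.T+[x,y,z]); h=cv2.convexHull(u.astype(np.float32))[:,0]
        cv2.fillConvexPoly(m,np.round(h*16).astype(np.int32),1,cv2.LINE_8,4)
    return m>0
def fit(parts,obs,yaw0s=None,z=0,x0=None):
    """obs: list of (cam,mask)"""
    if x0 is None:
        P=[ray(c,np.argwhere(m).mean(0)[::-1],z+.035)[:2] for c,m in obs]; x0=np.mean(P,0)
    def f(p):
        e=0
        for c,m in obs:
            r=render(c,parts,p[0],p[1],p[2],z); e+=1-(r&m).sum()/max(1,(r|m).sum())
        return e/len(obs)
    best=None
    for a in (np.arange(0,np.pi,np.pi/8) if yaw0s is None else yaw0s):
        s=np.array([[0,0,0],[.012,0,0],[0,.012,0],[0,0,.25]])+[x0[0],x0[1],a]
        q=minimize(f,s[0],method="Nelder-Mead",options=dict(initial_simplex=s,maxfev=120,xatol=2e-4,fatol=1e-4))
        if best is None or q.fun<best.fun: best=q
    return best.x,best.fun
E
python3 - <<'E'
from h import *
C={n:cam(n) for n in("scene","side")}
for n in C: viewer.read_camera(n)
S={}
for l in ["tin_green","tin_red","jar_white","jar_amber","tin_long","infuser","cup","candle","cabinet","stand","drawer"]:
    for n in C:
        S[l,n]=[d for d in models.silhouettes(l,n) if d["score"]>.2]
        print(l,n,[(round(d["score"],2),[int(v) for v in d["location"]],int(d["region"].sum())) for d in S[l,n]])
import pickle; pickle.dump(S,open("S.pkl","wb")); print(env.get_state()["clock"])
E
```

```text
tin_green scene [(0.85, [356, 254], 1663), (0.66, [429, 358], 2602)]
tin_green side [(0.93, [331, 295], 1450), (0.56, [210, 276], 1250)]
tin_red scene [(0.73, [377, 193], 849), (0.73, [329, 219], 1010), (0.59, [310, 261], 1808)]
tin_red side [(0.79, [340, 263], 1040), (0.57, [301, 163], 7928)]
jar_white scene [(0.85, [416, 235], 894), (0.55, [331, 219], 1021), (0.51, [309, 263], 1751), (0.36, [121, 309], 3573)]
jar_white side [(0.79, [312, 344], 1221)]
jar_amber scene []
jar_amber side []
tin_long scene [(0.72, [235, 221], 3912), (0.68, [457, 225], 2671), (0.4, [376, 196], 814), (0.38, [357, 253], 1657)]
tin_long side [(0.79, [299, 391], 3942), (0.7, [428, 244], 4420)]
infuser scene [(0.94, [375, 194], 820)]
infuser side [(0.67, [390, 358], 1048)]
cup scene [(0.86, [331, 221], 1057)]
cup side [(0.63, [382, 302], 1040)]
candle scene [(0.89, [417, 266], 1296)]
candle side [(0.76, [279, 319], 1225), (0.34, [314, 343], 1303), (0.26, [335, 173], 1764)]
cabinet scene [(0.6, [143, 390], 34134)]
cabinet side [(0.82, [301, 166], 8071)]
stand scene [(0.92, [321, 332], 2440)]
stand side [(0.61, [279, 241], 1187)]
drawer scene [(0.61, [122, 310], 3357)]
drawer side [(0.62, [336, 171], 1779)]
1.35
```

```bash
cat >> h.py <<'E'
def pegbar(s0,s1,d):
    a=np.radians(12); o=np.array([0,0,.150]); t=np.linspace(0,2*np.pi,12,endpoint=False)
    return np.array([o+np.array([-np.cos(a)*s,0,np.sin(a)*s])+d/2*np.array([np.sin(a)*np.cos(q),np.sin(q),np.cos(a)*np.cos(q)]) for s in(s0,s1) for q in t])
SH["stand"]=[cyl(.09,0,.012),cyl(.012,0,.166),pegbar(0,.08,.008),pegbar(.073,.087,.012)]
def hull_d(d): return None
E
python3 - <<'E'
from h import *
import pickle
S=pickle.load(open("S.pkl","rb")); C={n:cam(n) for n in("scene","side")}
def g(l,n,i=0): return (C[n],S[l,n][i]["region"])
def show(l,parts,obs,**k):
    p,e=fit(parts,obs,**k); print(l,np.round(p[:2],4),round(np.degrees(p[2]),1),"err",round(e,3)); return p
show("green",SH["tin_green"],[g("tin_green","scene"),g("tin_green","side")],yaw0s=[0,.4,.8,1.2])
show("red",SH["tin_red"],[g("tin_red","scene",2),g("tin_red","side")],yaw0s=[0,.4,.8,1.2])
show("white",SH["jar_white"],[g("jar_white","scene"),g("jar_white","side")],yaw0s=[0])
for nm,i,j in(("A",0,1),("B",1,0)):
    o=[g("tin_long","scene",i),g("tin_long","side",j)]
    for L,W,H in((.146,.07,.064),(.18,.07,.064),(.18,.086,.079),(.12,.06,.055),(.168,.08,.074)):
        show(f"long{nm} {L} {W} {H}",[box(L,W,0,H),box(L*.48,W*.31,H,H+.022*H/.064)],o,yaw0s=[0,.5,1,1.5,2,2.6])
for l in ("infuser","cup","candle","cabinet","stand"):
    p=show(l,SH[l],[g(l,"scene"),g(l,"side")],yaw0s=np.arange(0,2*np.pi,.5) if l in("stand","infuser","cabinet") else [0])
E
```

```text
green [0.5482 0.1712] 67.5 err 0.103
red [0.5412 0.0726] 106.2 err 0.178
white [0.5532 0.3113] 12.7 err 0.238
longA 0.146 0.07 0.064 [ 0.3578 -0.0297] -24.2 err 0.387
longA 0.18 0.07 0.064 [ 0.3475 -0.0268] -22.1 err 0.291
longA 0.18 0.086 0.079 [ 0.3463 -0.0262] 164.3 err 0.127
longA 0.12 0.06 0.055 [ 0.3688 -0.0345] 11.1 err 0.548
longA 0.168 0.08 0.074 [ 0.3515 -0.0282] -18.0 err 0.22
longB 0.146 0.07 0.064 [0.5546 0.4197] 10.2 err 0.101
longB 0.18 0.07 0.064 [0.5382 0.4171] 191.4 err 0.252
longB 0.18 0.086 0.079 [0.5385 0.4269] -9.6 err 0.395
longB 0.12 0.06 0.055 [0.5644 0.4232] 11.4 err 0.203
longB 0.168 0.08 0.074 [0.548 0.422] 0.6 err 0.313
infuser [0.3971 0.3079] 23.4 err 0.087
cup [0.4283 0.1701] 9.3 err 0.105
candle [0.6343 0.2671] 10.8 err 0.107
cabinet [ 0.731  -0.2642] 182.3 err 0.142
stand [0.6941 0.0297] 181.6 err 0.09
```

Run:
```python
import cv2, numpy as np
a=cv2.imread("pics/scene0.png"); b=cv2.imread("pics/side0.png")
x=cv2.resize(a[150:380,190:500],None,fx=2.4,fy=2.4,interpolation=cv2.INTER_CUBIC); print(x.shape); cv2.imwrite("pics/crop1.png",x)
```

```text
(552, 744, 3)
```

View pics/crop1.png

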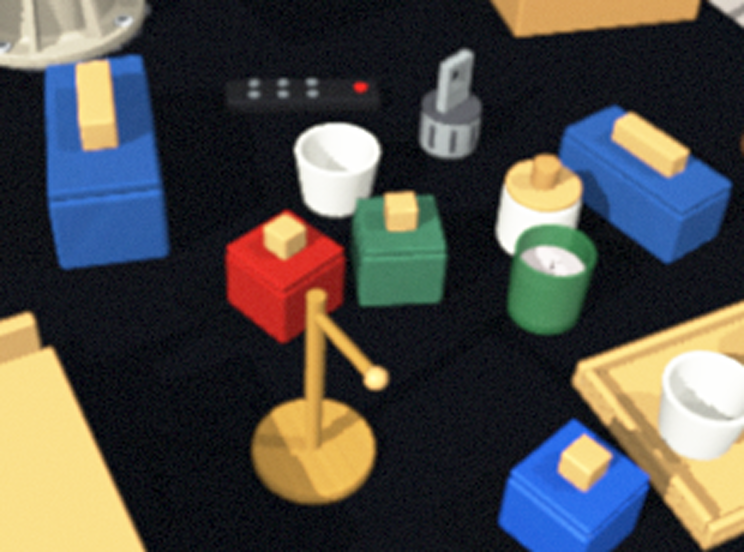

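List of confusables: blue oblong tins A (233,217, large ~180 mm: rejected) and B (458,225, fits 146x70: chosen). Squares: red (309,264), green (355,253), blue (430,358, leave). Cups: (331,220) and the tray one (485,318), leave both. The crop confirms this; the candle covers part of the jar.

```bash
cat >> h.py <<'E'
def cabparts(d):
    f=-.097-d
    return [box(.194,.272,0,.125),box(.012,.272,.005,.112,f-.006),box(.17,.24,.01,.078,f+.085),
      box(.01,.12,.08,.09,f-.047),box(.04,.01,.08,.09,f-.032,.055),box(.04,.01,.08,.09,f-.032,-.055)]
E
python3 - <<'E'
from h import *
import pickle
S=pickle.load(open("S.pkl","rb")); C={n:cam(n) for n in("scene","side")}
obs=[(C[n],S["cabinet",n][0]["region"]|S["drawer",n][0]["region"]) for n in C]
def f(p):
    e=0
    for c,m in obs:
        r=render(c,cabparts(p[3]),*p[:3]); e+=1-(r&m).sum()/(r|m).sum()
    return e/2
for a in(-.2,0,.2):
  s=np.array([.735,-.264,a,.03]); sim=np.vstack([s]+[s+np.eye(4)[i]*[.015,.015,.15,.02][i] for i in range(4)])
  q=minimize(f,s,method="Nelder-Mead",options=dict(initial_simplex=sim,maxfev=400,xatol=1e-4,fatol=1e-5))
  print(np.round(q.x,4),np.degrees(q.x[2]),q.fun)
  best=q.x if a==-.2 or q.fun<bf else best; bf=min(q.fun,bf) if a!=-.2 else q.fun
out=[]
F=dict(tin_green=(.5482,.1712,67.5),tin_red=(.5412,.0726,106.2),jar_white=(.5532,.3113,0),tin_long=(.5546,.4197,10.2),infuser=(.3971,.3079,23.4),stand=(.6941,.0297,181.6))
for n in C:
    im=viewer.read_camera(n)[:,:,::-1].copy()
    for l,v in list(F.items())+[("cab",None)]:
        r=render(C[n],cabparts(best[3]),*best[:3]) if v is None else render(C[n],SH[l],v[0],v[1],np.radians(v[2]))
        cn,_=cv2.findContours(r.astype(np.uint8),0,2); cv2.drawContours(im,cn,-1,(255,0,255),1)
    out.append(im[110:470,20:520] if n=="scene" else im[100:430,200:520])
a,b=out; a=cv2.resize(a,None,fx=.9,fy=.9); b=cv2.resize(b,(int(b.shape[1]*a.shape[0]/b.shape[0]),a.shape[0]));
x=np.hstack([a,b]); print(x.shape); cv2.imwrite("pics/ov.png",x[:,:800])
E
```

```text
[ 0.7351 -0.2658  0.0559  0.0373] 3.2005339566438975 0.03441144967385179
[ 0.7365 -0.2643  0.0612  0.0387] 3.5072520006193346 0.03598645220357083
[ 0.7345 -0.2639  0.0531  0.0368] 3.0448542133574845 0.0341590092514929
(324, 764, 3)
```

View pics/ov.png

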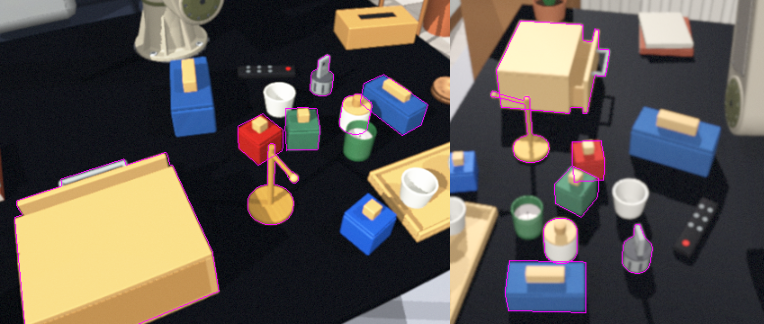

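>>> {"name": "drive_tool", "arguments": {
  "series": [
    [[0.403, -0.127, 0.038, 0, 0, 0], [0.403, -0.127, 0.038, 0, 0, 0], [0.403, -0.127, 0.038, 0, 0, 0], [0.403, -0.127, 0.038, 0, 0, 0], [0.403, -0.127, 0.038, 0, 0, 0], [0.403, -0.127, 0.038, 0, 0, 0], [0.403, -0.127, 0.038, 0, 0, 0], [0.403, -0.127, 0.038, 0, 0, 0], [0.403, -0.127, 0.038, 0, 0, 0], [0, 0, 0, 0, 0, -0.059], [0, 0, 0, 0, 0, -0.059], [0, 0, 0, 0, 0, -0.059], [0, 0, 0, 0, 0, -0.059], [0, 0, 0, 0, 0, -0.059], [0, 0, 0, 0, 0, -0.059], [0, 0, 0, 0, 0, -0.059], [0, 0, 0, 0, 0, 0], [0, 0, 0, 0, 0, 0]]
  ],
  "jaw": -0.4
}}

```text
clock: 3.7
tcp_pos: [0.5533, -0.2739, 0.2012]
orientation: [0.0, 0.688, 0.725, -0.0]
wrist_force: [0.0, -0.3, -0.2]
finger_gap: 0.0251
grip_force: 0.0
```

```bash
cat >> h.py <<'E'
def tool():
    s=env.get_state(); w,x,y,z=s["orientation"]; return np.array(s["tcp_pos"]),Rn.from_quat([x,y,z,w]).as_matrix(),s
def togo(p,yaw=None,tilt=0,liftdir=None):
    """print tool-axis shares to reach world p (current orientation) and turn shares to tool-x yaw (deg), tool down"""
    P,R,s=tool(); d=R.T@(np.array(p)-P)/.12
    o=[np.round(d,3)]
    if yaw is not None:
        a=np.radians(yaw); G=np.array([[np.cos(a),np.sin(a),0],[np.sin(a),-np.cos(a),0],[0,0,-1]]).T.T
        o.append(np.round(Rn.from_matrix(R.T@G).as_rotvec()/np.pi,4))
        o.append(np.round(G.T@(np.array(p)-P)/.12,3))
    print("togo shift(now frame), turn, shift(after turn):",*o)
def stat():
    P,R,s=tool(); print("t",round(s["clock"],2),"P",np.round(P,4),"yaw",round(np.degrees(np.arctan2(R[1,0],R[0,0])),2),"z",np.round(R[:,2],3),"gap",round(s["finger_gap"],4),"gf",s["grip_force"],"F",np.round(s["wrist_force"],1),"j",np.round(s["joint_pos"],2))
def snap(n,f=None,pts=None):
    c=cam(n); im=viewer.read_camera(n)
    if f:
        o=im[:,:,::-1].copy()
        for u in ([] if pts is None else proj(c,pts)): cv2.drawMarker(o,tuple(int(v) for v in u),(255,0,255),0,10,1)
        cv2.imwrite(f"pics/{f}.png",o)
    return c,im
E
python3 - <<'E'
from h import *
stat()
a=.0541; R=np.array([[np.cos(a),-np.sin(a),0],[np.sin(a),np.cos(a),0],[0,0,1]])
f=-.097-.037
L=[[f-.047,y,.09] for y in(-.06,0,.06)]+[[f-.012,y,.112] for y in(-.1,0)]+[[-.097,0,.125]]
snap("wrist","w1",np.array(L)@R.T+[.735,-.2645,0])
E
```

```text
t 3.7 P [ 0.5533 -0.2739  0.2012] yaw 93.0 z [-0. -0. -1.] gap 0.0251 gf 0.0 F [ 0.  -0.3 -0.2] j [-0.59  0.41  0.08  1.25 -0.    0.93]
```

View pics/w1.png

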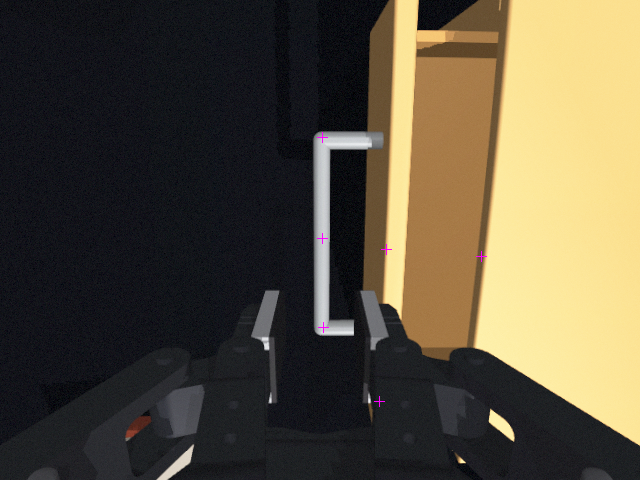

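>>> {"name": "drive_tool", "arguments": {
  "series": [
    [[0, 0, 0.25, 0, 0, 0], [0, 0, 0.25, 0, 0, 0], [0, 0, 0.25, 0, 0, 0], [0, 0, 0.25, 0, 0, 0], [0, 0, 0, 0, 0, 0]]
  ]
}}

```text
clock: 4.38
tcp_pos: [0.5534, -0.2739, 0.0808]
orientation: [0.0, 0.688, 0.726, 0.0]
wrist_force: [-1.0, 0.0, 0.8]
finger_gap: 0.0255
grip_force: 0.0
```

>>> {"name": "drive_tool", "arguments": {
  "series": [
    [[0, 0, 0, 0, 0, 0], [0, 0, 0, 0, 0, 0], [0, 0, 0, 0, 0, 0], [0, 0, 0, 0, 0, 0]]
  ],
  "jaw": -1,
  "grip_force": 40
}}

```text
clock: 4.88
tcp_pos: [0.5535, -0.2739, 0.0814]
orientation: [0.0, 0.687, 0.726, 0.0]
wrist_force: [1.0, 0.6, 0.1]
finger_gap: 0.0083
grip_force: 39.0
```

>>> {"name": "drive_tool", "arguments": {
  "series": [
    [[0, -0.1, 0, 0, 0, 0], [0, -0.1, 0, 0, 0, 0], [0, -0.1, 0, 0, 0, 0], [0, -0.1, 0, 0, 0, 0], [0, -0.1, 0, 0, 0, 0], [0, -0.1, 0, 0, 0, 0], [0, -0.1, 0, 0, 0, 0], [0, -0.1, 0, 0, 0, 0], [0, -0.1, 0, 0, 0, 0], [0, -0.1, 0, 0, 0, 0], [0, -0.1, 0, 0, 0, 0], [0, -0.04, 0, 0, 0, 0], [0, 0, 0, 0, 0, 0]]
  ]
}}

```text
clock: 6.5
tcp_pos: [0.4174, -0.2812, 0.0814]
orientation: [0.001, 0.687, 0.726, 0.001]
wrist_force: [7.0, 3.2, -1.7]
finger_gap: 0.009
grip_force: 40.0
```

>>> {"name": "drive_tool", "arguments": {
  "series": [
    [[0, -0.02, 0, 0, 0, 0], [0, -0.02, 0, 0, 0, 0], [0, 0, 0, 0, 0, 0]]
  ]
}}

```text
clock: 6.88
tcp_pos: [0.4172, -0.2812, 0.0815]
orientation: [0.004, 0.686, 0.727, 0.005]
wrist_force: [23.3, 6.4, -11.2]
finger_gap: 0.0079
grip_force: 39.4
```

>>> {"name": "drive_tool", "arguments": {
  "series": [
    [[0, 0.04, 0, 0, 0, 0], [0, 0, 0, 0, 0, 0], [0, 0, 0, 0, 0, 0]]
  ],
  "jaw": -0.4
}}

```text
clock: 7.25
tcp_pos: [0.4157, -0.2815, 0.0811]
orientation: [-0.001, 0.687, 0.726, -0.001]
wrist_force: [0.4, 0.4, 0.1]
finger_gap: 0.0253
grip_force: 0.0
```

>>> {"name": "drive_tool", "arguments": {
  "series": [
    [[0, 0, -0.3, 0, 0, 0], [0, 0, -0.4, 0, 0, 0], [0, 0, -0.4, 0, 0, 0], [0, 0, -0.3, 0, 0, 0], [0.4, 0.13, 0, 0, 0, 0], [0.4, 0.13, 0, 0, 0, 0], [0.4, 0.13, 0, 0, 0, 0], [0.4, 0.13, 0, 0, 0, 0], [0.4, 0.13, 0, 0, 0, 0], [0.4, 0.13, 0, 0, 0, 0], [0.4, 0.13, 0, 0, 0, 0], [0.4, 0.13, 0, 0, 0, 0], [0, 0, 0, 0, 0, -0.04], [0, 0, 0, 0, 0, 0]]
  ],
  "jaw": 0.1
}}

```text
clock: 9.0
tcp_pos: [0.5196, 0.109, 0.249]
orientation: [-0.0, 0.64, 0.768, -0.001]
wrist_force: [-0.6, -1.4, -0.1]
finger_gap: 0.0468
grip_force: 0.0
```

```bash
cat >> h.py <<'E'
def look(label,near,cams=("wrist",),z=0,yaw0s=(0,.3,.6,.9,1.2,1.5),maxd=.08,parts=None):
    obs=[]
    for n in cams:
        c=cam(n); viewer.read_camera(n)
        for d in models.silhouettes(label,n):
            g=ray(c,d["location"],z+.05)[:2]
            if d["score"]>.2 and np.hypot(*(g-near[:2]))<maxd: obs.append((c,d["region"])); print(label,n,round(d["score"],2),np.round(g,3),[int(v) for v in d["location"]]); break
    if not obs: print(label,"not seen"); return
    p,e=fit(parts or SH[label],obs,yaw0s=yaw0s,z=z,x0=near[:2]); print(label,"->",np.round(p[:2],4),"yaw",round(np.degrees(p[2]),1),"err",round(e,3)); return p
E
python3 - <<'E'
from h import *
stat()
snap("wrist","w2",[[.5412,.0726,.086],[.5482,.1712,.086]])
look("tin_red",(.5412,.0726)); look("tin_green",(.5482,.1712))
E
```

```text
t 9.0 P [0.5196 0.109  0.249 ] yaw 100.36 z [-0.001 -0.001 -1.   ] gap 0.0468 gf 0.0 F [-0.6 -1.4 -0.1] j [ 0.06  0.23 -0.05  1.29 -0.    1.45]
tin_red wrist 0.91 [0.537 0.074] [334, 252]
tin_red -> [0.5414 0.0701] yaw 111.0 err 0.083
tin_green wrist 0.89 [0.552 0.17 ] [375, 138]
tin_green -> [0.5505 0.1686] yaw 69.4 err 0.069
```

View pics/w2.png

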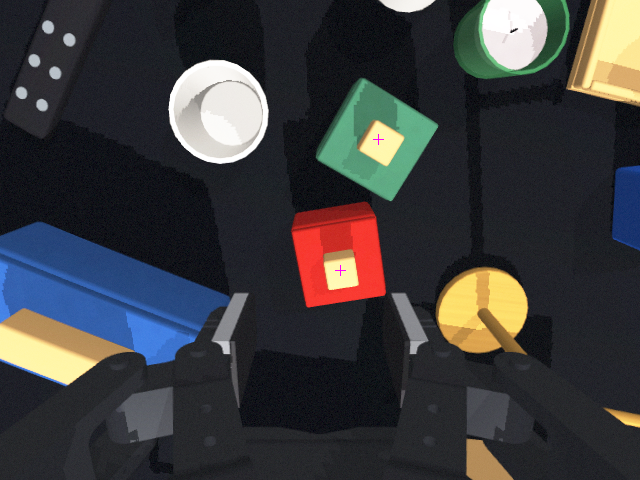

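Run:
```python
from h import *
togo((.5413,.0716,.077),110)
```

```text
togo shift(now frame), turn, shift(after turn): [-0.33   0.121  1.436] [-0.      0.0001 -0.0543] [-0.346  0.064  1.436]
```

>>> {"name": "drive_tool", "arguments": {
  "series": [
    [[0, 0, 0, 0, 0, -0.0543], [-0.173, 0.032, 0.2, 0, 0, 0], [-0.173, 0.032, 0.2, 0, 0, 0], [0, 0, 0.35, 0, 0, 0], [0, 0, 0.35, 0, 0, 0], [0, 0, 0.2, 0, 0, 0], [0, 0, 0.136, 0, 0, 0], [0, 0, 0, 0, 0, 0]]
  ]
}}

```text
clock: 10.25
tcp_pos: [0.5409, 0.0721, 0.0761]
orientation: [-0.001, 0.573, 0.82, -0.001]
wrist_force: [0.5, 0.5, 1.0]
finger_gap: 0.0473
grip_force: 0.0
```

>>> {"name": "drive_tool", "arguments": {
  "series": [
    [[0, 0, 0, 0, 0, 0], [0, 0, 0, 0, 0, 0], [0, 0, 0, 0, 0, 0], [0, 0, 0, 0, 0, 0]]
  ],
  "jaw": -1,
  "grip_force": 50
}}

```text
clock: 10.75
tcp_pos: [0.5424, 0.0724, 0.0783]
orientation: [0.001, 0.573, 0.82, 0.0]
wrist_force: [-1.6, -0.7, 6.2]
finger_gap: 0.0231
grip_force: 50.4
```

>>> {"name": "drive_tool", "arguments": {
  "series": [
    [[0, 0, -0.2, 0, 0, 0], [0, 0, -0.35, 0, 0, 0], [0, 0, -0.35, 0, 0, 0], [0, 0, -0.3, 0, 0, 0], [0, 0, 0, 0, 0, 0]]
  ]
}}

```text
clock: 11.38
tcp_pos: [0.5434, 0.0727, 0.2239]
orientation: [0.003, 0.572, 0.82, 0.002]
wrist_force: [0.6, 0.1, -2.2]
finger_gap: 0.0229
grip_force: 49.7
```

```bash
cat >> h.py <<'E'
DI=np.array([.547,-.2745]); DY=np.radians(3.1)
def slot(x,y): return DI+np.array([np.cos(DY)*x-np.sin(DY)*y,np.sin(DY)*x+np.cos(DY)*y])
E
python3 - <<'E'
from h import *
stat(); print(slot(.038,-.055))
togo((*slot(.038,-.055),.215),93.1)
E
```

```text
t 11.38 P [0.5434 0.0727 0.2239] yaw 110.17 z [ 0.006  0.    -1.   ] gap 0.0229 gf 49.70151901245117 F [ 0.6  0.1 -2.2] j [-0.01  0.26 -0.07  1.23  0.    1.21]
[ 0.58791873 -0.32736452]
togo shift(now frame), turn, shift(after turn): [-3.257 -0.802  0.076] [0.0019 0.0004 0.0948] [-3.349  0.19   0.074]
```

>>> {"name": "drive_tool", "arguments": {
  "series": [
    [[0, 0, 0, 0, 0, 0.0474], [0, 0, 0, 0, 0, 0.0474], [-0.42, 0.024, 0, 0, 0, 0], [-0.42, 0.024, 0, 0, 0, 0], [-0.42, 0.024, 0, 0, 0, 0], [-0.42, 0.024, 0, 0, 0, 0], [-0.42, 0.024, 0, 0, 0, 0], [-0.42, 0.024, 0, 0, 0, 0], [-0.42, 0.024, 0, 0, 0, 0], [-0.41, 0.022, 0, 0, 0, 0], [0, 0, 0, 0, 0, 0], [0, 0, 0, 0, 0, 0]]
  ]
}}

```text
clock: 12.88
tcp_pos: [0.5852, -0.3271, 0.2187]
orientation: [-0.002, 0.688, 0.726, -0.0]
wrist_force: [-0.0, -0.4, -0.7]
finger_gap: 0.0232
grip_force: 49.8
```

Run:
```python
from h import *
stat()
togo((*slot(.038,-.055),.097),93.1)
a=DY
L=[(x,y) for x in(-.078,.078) for y in(-.115,.115)]
pts=[[*slot(x,y),.078] for x,y in L]+[[*slot(-.09,y),.112] for y in(-.11,.11)]
snap("wrist","w3",pts)
```

```text
t 12.88 P [ 0.5852 -0.3271  0.2187] yaw 93.06 z [-0.003  0.003 -1.   ] gap 0.0232 gf 49.75062847137451 F [-0.  -0.4 -0.7] j [-0.63  0.52  0.29  1.35  0.    0.89]
togo shift(now frame), turn, shift(after turn): [-0.006  0.025  1.014] [-0.0008 -0.0008 -0.0002] [-0.004  0.023  1.014]
```

View pics/w3.png

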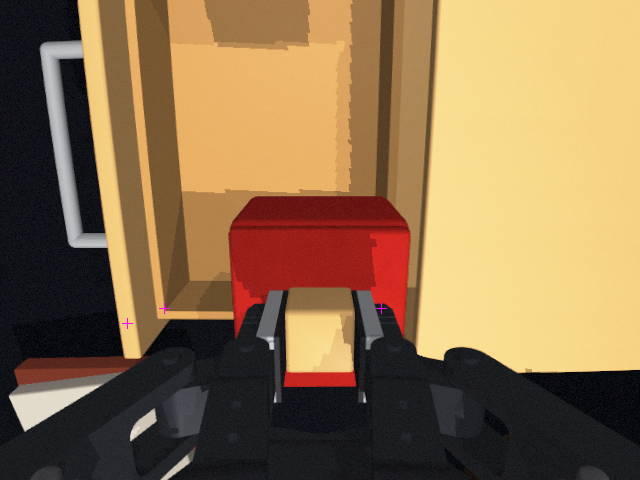

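>>> {"name": "drive_tool", "arguments": {
  "series": [
    [[-0.006, 0.023, 0.1, 0, 0, 0], [0, 0, 0.3, 0, 0, 0], [0, 0, 0.3, 0, 0, 0], [0, 0, 0.18, 0, 0, 0], [0, 0, 0.08, 0, 0, 0], [0, 0, 0.05, 0, 0, 0], [0, 0, 0, 0, 0, 0]]
  ]
}}

```text
clock: 13.8
tcp_pos: [0.5891, -0.3281, 0.1002]
orientation: [0.0, 0.688, 0.726, 0.0]
wrist_force: [-0.4, -0.2, -0.8]
finger_gap: 0.0228
grip_force: 49.7
```

>>> {"name": "drive_tool", "arguments": {
  "series": [
    [[0, 0, 0, 0, 0, 0], [0, 0, 0, 0, 0, 0], [0, 0, 0, 0, 0, 0]]
  ],
  "jaw": 0.1
}}

```text
clock: 14.18
tcp_pos: [0.5892, -0.3286, 0.1006]
orientation: [0.001, 0.688, 0.726, 0.0]
wrist_force: [0.1, -0.1, 0.3]
finger_gap: 0.0467
grip_force: 0.0
```

>>> {"name": "drive_tool", "arguments": {
  "series": [
    [[0, 0, -0.15, 0, 0, 0], [0, 0, -0.4, 0, 0, 0], [0, 0, -0.5, 0, 0, 0], [0.45, -0.04, 0, 0, 0, 0], [0.45, -0.04, 0, 0, 0, 0], [0.45, -0.04, 0, 0, 0, 0], [0.45, -0.04, 0, 0, 0, 0], [0.45, -0.04, 0, 0, 0, 0], [0.45, -0.04, 0, 0, 0, 0], [0.45, -0.04, 0, 0, 0, 0], [0.45, -0.04, 0, 0, 0, 0], [0.3, -0.04, 0, 0, 0, 0], [0, 0, 0, 0, 0, 0.059], [0, 0, 0, 0, 0, 0.059], [0, 0, 0, 0, 0, 0.014], [0, 0, 0, 0, 0, 0]]
  ]
}}

```text
clock: 16.18
tcp_pos: [0.5205, 0.1368, 0.2261]
orientation: [0.0, 0.822, 0.569, 0.0]
wrist_force: [-0.0, 0.0, -0.8]
finger_gap: 0.0471
grip_force: 0.0
```

Run:
```python
from h import *
stat()
p=look("tin_green",(.55,.17)); c,im=snap("wrist")
togo((p[0],p[1],.080),np.degrees(p[2]))
look("jar_white",(.553,.311),yaw0s=[0])
look("tin_red",slot(.038,-.055),cams=("scene","side"),z=.018,yaw0s=[0,.3])
```

```text
t 16.18 P [0.5205 0.1368 0.2261] yaw 69.36 z [ 0.001 -0.    -1.   ] gap 0.0471 gf 0.0 F [-0.   0.  -0.8] j [ 0.11  0.25 -0.08  1.24 -0.    2.04]
tin_green wrist 0.82 [0.55 0.17] [342, 158]
tin_green -> [0.5506 0.1696] yaw 71.8 err 0.075
togo shift(now frame), turn, shift(after turn): [0.345 0.138 1.216] [ 0.0001 -0.     -0.0135] [0.339 0.153 1.216]
jar_white wrist 0.72 [0.547 0.278] [283, 8]
jar_white -> [0.5544 0.3098] yaw 7.0 err 0.019
tin_red scene 0.84 [ 0.568 -0.327] [96, 322]
tin_red -> [ 0.5156 -0.3403] yaw 10.9 err 0.643
```

>>> {"name": "drive_tool", "arguments": {
  "series": [
    [[0.17, 0.073, 0.2, 0, 0, -0.007], [0.17, 0.073, 0.2, 0, 0, 0], [0, 0, 0.35, 0, 0, 0], [0, 0, 0.25, 0, 0, 0], [0, 0, 0.15, 0, 0, 0], [0, 0, 0.066, 0, 0, 0], [0, 0, 0, 0, 0, 0]]
  ]
}}

```text
clock: 17.5
tcp_pos: [0.5507, 0.169, 0.0796]
orientation: [-0.0, 0.816, 0.578, -0.0]
wrist_force: [-0.1, 1.2, -0.8]
finger_gap: 0.0472
grip_force: 0.0
```

>>> {"name": "drive_tool", "arguments": {
  "series": [
    [[0, 0, 0, 0, 0, 0], [0, 0, 0, 0, 0, 0], [0, 0, 0, 0, 0, 0], [0, 0, 0, 0, 0, 0]]
  ],
  "jaw": -1,
  "grip_force": 50
}}

```text
clock: 18.0
tcp_pos: [0.5519, 0.1692, 0.0811]
orientation: [0.001, 0.816, 0.578, 0.001]
wrist_force: [0.5, 0.2, 6.3]
finger_gap: 0.023
grip_force: 50.6
```

>>> {"name": "drive_tool", "arguments": {
  "series": [
    [[0, 0, -0.2, 0, 0, 0], [0, 0, -0.35, 0, 0, 0], [0, 0, -0.35, 0, 0, 0], [0, 0, -0.3, 0, 0, 0], [0, 0, 0, 0, 0, -0.059], [0, 0, 0, 0, 0, -0.059], [0, 0, 0, 0, 0, -0.008], [0, 0, 0, 0, 0, 0]]
  ]
}}

```text
clock: 19.0
tcp_pos: [0.5505, 0.169, 0.2232]
orientation: [-0.0, 0.688, 0.726, -0.001]
wrist_force: [-0.7, 0.9, -2.7]
finger_gap: 0.0228
grip_force: 49.7
```

Run:
```python
from h import *
stat()
togo((*slot(.038,.055),.22),93.1)
```

```text
t 19.0 P [0.5505 0.169  0.2232] yaw 93.12 z [-0.001 -0.    -1.   ] gap 0.0228 gf 49.69656229019165 F [-0.7  0.9 -2.7] j [ 0.16  0.32  0.01  1.26 -0.    1.67]
togo shift(now frame), turn, shift(after turn): [-3.231  0.087  0.027] [-0.0004  0.0001  0.0001] [-3.231  0.088  0.027]
```

>>> {"name": "drive_tool", "arguments": {
  "series": [
    [[-0.41, 0.011, 0, 0, 0, 0], [-0.41, 0.011, 0, 0, 0, 0], [-0.41, 0.011, 0, 0, 0, 0], [-0.41, 0.011, 0, 0, 0, 0], [-0.41, 0.011, 0, 0, 0, 0], [-0.41, 0.011, 0, 0, 0, 0], [-0.41, 0.011, 0, 0, 0, 0], [-0.36, 0.011, 0, 0, 0, 0], [0, 0, 0, 0, 0, 0], [0, 0, 0, 0, 0, 0]]
  ]
}}

```text
clock: 20.25
tcp_pos: [0.5831, -0.217, 0.2233]
orientation: [-0.001, 0.687, 0.726, -0.0]
wrist_force: [-0.2, -0.1, -3.8]
finger_gap: 0.0229
grip_force: 49.7
```

Run:
```python
from h import *
stat()
togo((*slot(.038,.055),.0995),93.1)
```

```text
t 20.25 P [ 0.5831 -0.217   0.2233] yaw 93.17 z [-0.001  0.001 -1.   ] gap 0.0229 gf 49.686713218688965 F [-0.2 -0.1 -3.8] j [-0.49  0.41  0.14  1.3   0.    1.03]
togo shift(now frame), turn, shift(after turn): [-0.005 -0.009  1.032] [-0.0003 -0.0003  0.0004] [-0.004 -0.01   1.032]
```

>>> {"name": "drive_tool", "arguments": {
  "series": [
    [[0, -0.01, 0.15, 0, 0, 0], [0, 0, 0.3, 0, 0, 0], [0, 0, 0.3, 0, 0, 0], [0, 0, 0.16, 0, 0, 0], [0, 0, 0.08, 0, 0, 0], [0, 0, 0.04, 0, 0, 0], [0, 0, 0, 0, 0, 0]]
  ]
}}

```text
clock: 21.12
tcp_pos: [0.5827, -0.2171, 0.1008]
orientation: [0.0, 0.687, 0.727, 0.0]
wrist_force: [-0.2, -0.5, -3.0]
finger_gap: 0.0231
grip_force: 49.6
```

>>> {"name": "drive_tool", "arguments": {
  "series": [
    [[0, 0, 0, 0, 0, 0], [0, 0, 0, 0, 0, 0], [0, 0, 0, 0, 0, 0]]
  ],
  "jaw": -0.05
}}

```text
clock: 21.5
tcp_pos: [0.5827, -0.2177, 0.101]
orientation: [0.001, 0.687, 0.727, 0.0]
wrist_force: [-0.2, -0.2, -0.4]
finger_gap: 0.0403
grip_force: 0.0
```

>>> {"name": "drive_tool", "arguments": {
  "series": [
    [[0, 0, -0.15, 0, 0, 0], [0, 0, -0.4, 0, 0, 0], [0, 0, -0.5, 0, 0, 0], [0.45, -0.033, 0, 0, 0, 0], [0.45, -0.033, 0, 0, 0, 0], [0.45, -0.033, 0, 0, 0, 0], [0.45, -0.033, 0, 0, 0, 0], [0.45, -0.033, 0, 0, 0, 0], [0.45, -0.033, 0, 0, 0, 0], [0.45, -0.033, 0, 0, 0, 0], [0.45, -0.033, 0, 0, 0, 0], [0.45, -0.033, 0, 0, 0, 0], [0, 0, 0, 0, 0, 0], [0, 0, 0, 0, 0, 0]]
  ]
}}

```text
clock: 23.25
tcp_pos: [0.5189, 0.2658, 0.2262]
orientation: [0.0, 0.686, 0.727, -0.0]
wrist_force: [-0.5, -0.2, -0.1]
finger_gap: 0.0405
grip_force: 0.0
```

Run:
```python
from h import *
stat()
p=look("jar_white",(.5544,.31),yaw0s=[0])
togo((p[0],p[1],.080))
look("tin_long",(.5546,.4197))
snap("wrist","w4",[[p[0],p[1],.086],[.5546,.4197,.086],[.634,.267,.068]])
```

```text
t 23.25 P [0.5189 0.2658 0.2262] yaw 93.31 z [ 0. -0. -1.] gap 0.0405 gf 0.0 F [-0.5 -0.2 -0.1] j [ 0.34  0.33  0.04  1.27 -0.    1.85]
jar_white wrist 0.91 [0.554 0.31 ] [372, 158]
jar_white -> [0.5534 0.3085] yaw 4.1 err 0.077
togo shift(now frame), turn, shift(after turn): [0.349 0.304 1.219]
tin_long wrist 0.77 [0.55  0.399] [376, 25]
tin_long -> [0.5571 0.4199] yaw 11.4 err 0.02
```

View pics/w4.png

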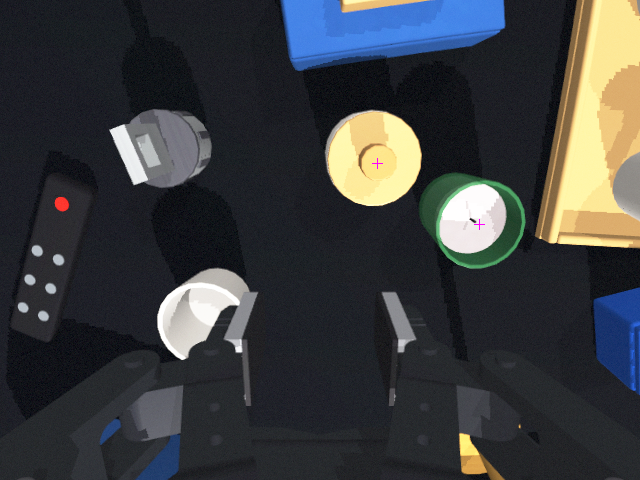

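>>> {"name": "drive_tool", "arguments": {
  "series": [
    [[0.175, 0.152, 0.2, 0, 0, 0], [0.175, 0.152, 0.2, 0, 0, 0], [0, 0, 0.35, 0, 0, 0], [0, 0, 0.25, 0, 0, 0], [0, 0, 0.15, 0, 0, 0], [0, 0, 0.066, 0, 0, 0], [0, 0, 0, 0, 0, 0]]
  ]
}}

```text
clock: 24.38
tcp_pos: [0.5532, 0.3092, 0.0801]
orientation: [-0.0, 0.687, 0.727, -0.0]
wrist_force: [0.1, 0.5, -0.1]
finger_gap: 0.0402
grip_force: 0.0
```

>>> {"name": "drive_tool", "arguments": {
  "series": [
    [[0, 0, 0, 0, 0, 0], [0, 0, 0, 0, 0, 0], [0, 0, 0, 0, 0, 0], [0, 0, 0, 0, 0, 0]]
  ],
  "jaw": -1,
  "grip_force": 50
}}

```text
clock: 24.88
tcp_pos: [0.5543, 0.3101, 0.0816]
orientation: [0.001, 0.687, 0.727, 0.001]
wrist_force: [1.9, -0.5, 5.1]
finger_gap: 0.0218
grip_force: 49.7
```

>>> {"name": "drive_tool", "arguments": {
  "series": [
    [[0, 0, -0.2, 0, 0, 0], [0, 0, -0.35, 0, 0, 0], [0, 0, -0.35, 0, 0, 0], [0, 0, -0.3, 0, 0, 0], [0, 0, 0, 0, 0, 0]]
  ]
}}

```text
clock: 25.5
tcp_pos: [0.5538, 0.3105, 0.2265]
orientation: [0.001, 0.687, 0.727, 0.002]
wrist_force: [0.6, 0.1, -3.7]
finger_gap: 0.0215
grip_force: 49.8
```

Run:
```python
from h import *
stat()
togo((*slot(-.038,.075),.223),93.1)
```

```text
t 25.5 P [0.5538 0.3105 0.2265] yaw 93.29 z [ 0.003  0.002 -1.   ] gap 0.0215 gf 49.79209899902344 F [ 0.6  0.1 -3.7] j [0.38 0.43 0.18 1.32 0.   1.9 ]
togo shift(now frame), turn, shift(after turn): [-4.238 -0.651  0.021] [ 0.0011 -0.0005  0.001 ] [-4.24  -0.637  0.029]
```

>>> {"name": "drive_tool", "arguments": {
  "series": [
    [[-0.424, -0.064, 0, 0, 0, 0], [-0.424, -0.064, 0, 0, 0, 0], [-0.424, -0.064, 0, 0, 0, 0], [-0.424, -0.064, 0, 0, 0, 0], [-0.424, -0.064, 0, 0, 0, 0], [-0.424, -0.064, 0, 0, 0, 0], [-0.424, -0.064, 0, 0, 0, 0], [-0.424, -0.064, 0, 0, 0, 0], [-0.424, -0.064, 0, 0, 0, 0], [-0.424, -0.064, 0, 0, 0, 0], [0, 0, 0, 0, 0, 0], [0, 0, 0, 0, 0, 0]]
  ]
}}

```text
clock: 27.0
tcp_pos: [0.5041, -0.2018, 0.2221]
orientation: [-0.002, 0.687, 0.727, -0.0]
wrist_force: [0.3, 0.6, -3.0]
finger_gap: 0.022
grip_force: 49.8
```

Run:
```python
from h import *
stat()
togo((*slot(-.038,.075),.0995),93.1)
snap("wrist","w5",[[*slot(x,y),.078] for x in(-.078,.078) for y in(-.115,.115)]+[[*slot(.038,.055),.104]])
```

```text
t 27.0 P [ 0.5041 -0.2018  0.2221] yaw 93.22 z [-0.003  0.003 -1.   ] gap 0.022 gf 49.78310823440552 F [ 0.3  0.6 -3. ] j [-0.53  0.26 -0.07  1.24  0.    0.99]
togo shift(now frame), turn, shift(after turn): [-0.003  0.011  1.022] [-0.001  -0.0009  0.0007] [0.    0.007 1.022]
```

View pics/w5.png

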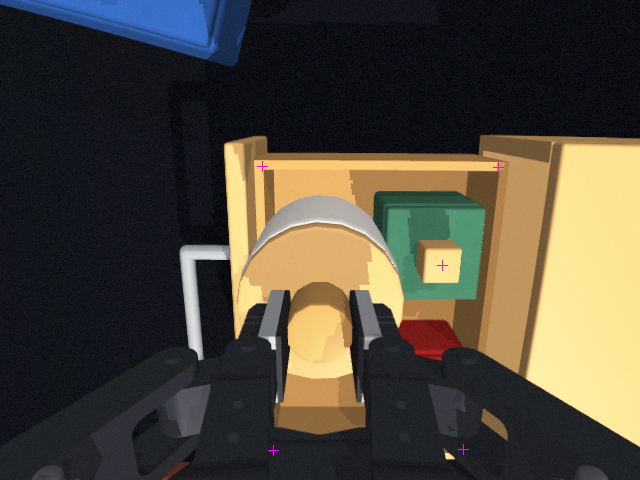

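>>> {"name": "drive_tool", "arguments": {
  "series": [
    [[0, 0.008, 0.15, 0, 0, 0], [0, 0, 0.3, 0, 0, 0], [0, 0, 0.3, 0, 0, 0], [0, 0, 0.16, 0, 0, 0], [0, 0, 0.08, 0, 0, 0], [0, 0, 0.04, 0, 0, 0], [0, 0, 0, 0, 0, 0]]
  ]
}}

```text
clock: 27.92
tcp_pos: [0.5067, -0.2022, 0.1011]
orientation: [0.0, 0.686, 0.727, 0.0]
wrist_force: [-0.5, -0.0, -2.7]
finger_gap: 0.0218
grip_force: 49.7
```

>>> {"name": "drive_tool", "arguments": {
  "series": [
    [[0, 0, 0, 0, 0, 0], [0, 0, 0, 0, 0, 0], [0, 0, 0, 0, 0, 0]]
  ],
  "jaw": -0.05
}}

```text
clock: 28.3
tcp_pos: [0.5068, -0.2029, 0.1015]
orientation: [0.001, 0.687, 0.727, 0.0]
wrist_force: [0.7, -0.1, -0.2]
finger_gap: 0.0411
grip_force: 0.0
```

>>> {"name": "drive_tool", "arguments": {
  "series": [
    [[0, 0, -0.15, 0, 0, 0], [0, 0, -0.4, 0, 0, 0], [0, 0, -0.5, 0, 0, 0], [0.43, 0.066, 0, 0, 0, 0], [0.43, 0.066, 0, 0, 0, 0], [0.43, 0.066, 0, 0, 0, 0], [0.43, 0.066, 0, 0, 0, 0], [0.43, 0.066, 0, 0, 0, 0], [0.43, 0.066, 0, 0, 0, 0], [0.43, 0.066, 0, 0, 0, 0], [0.43, 0.066, 0, 0, 0, 0], [0.43, 0.066, 0, 0, 0, 0], [0.43, 0.066, 0, 0, 0, 0], [0.43, 0.066, 0, 0, 0, 0], [0.43, 0.066, 0, 0, 0, 0]]
  ]
}}

```text
clock: 30.18
tcp_pos: [0.5661, 0.4229, 0.2269]
orientation: [0.0, 0.687, 0.727, 0.0]
wrist_force: [1.3, -0.0, 0.2]
finger_gap: 0.0406
grip_force: 0.0
```

>>> {"name": "drive_tool", "arguments": {
  "series": [
    [[0, 0, 0, 0, 0, -0.0545], [0, 0, 0, 0, 0, -0.0545], [0, 0, 0, 0, 0, -0.0545], [0, 0, 0, 0, 0, -0.0545], [0, 0, 0, 0, 0, -0.0545], [0, 0, 0, 0, 0, -0.0545], [0, 0, 0, 0, 0, -0.0545], [0, 0, 0, 0, 0, -0.0545], [0, 0, 0, 0, 0, -0.0545], [0, 0, 0, 0, 0, -0.0545], [0, 0, 0, 0, 0, 0]]
  ]
}}

```text
clock: 31.55
tcp_pos: [0.566, 0.4211, 0.2267]
orientation: [0.0, -0.098, 0.995, -0.0]
wrist_force: [-0.4, 0.1, 0.6]
finger_gap: 0.0408
grip_force: 0.0
```

Run:
```python
from h import *
stat()
p=look("tin_long",(.557,.4199),yaw0s=[0,.2,.4])
togo((p[0],p[1],.080),180+np.degrees(p[2]))
```

```text
t 31.55 P [0.566  0.4211 0.2267] yaw -168.74 z [ 0. -0. -1.] gap 0.0408 gf 0.0 F [-0.4  0.1  0.6] j [ 0.53  0.59  0.43  1.42 -0.    0.33]
tin_long wrist 0.98 [0.551 0.417] [318, 195]
tin_long -> [0.5571 0.4191] yaw 11.2 err 0.056
togo shift(now frame), turn, shift(after turn): [ 0.076 -0.002  1.223] [-0.      0.     -0.0002] [ 0.076 -0.002  1.223]
```

>>> {"name": "drive_tool", "arguments": {
  "series": [
    [[0.038, 0, 0.2, 0, 0, 0], [0.038, 0, 0.2, 0, 0, 0], [0, 0, 0.35, 0, 0, 0], [0, 0, 0.25, 0, 0, 0], [0, 0, 0.15, 0, 0, 0], [0, 0, 0.07, 0, 0, 0], [0, 0, 0, 0, 0, 0]]
  ]
}}

```text
clock: 32.52
tcp_pos: [0.5572, 0.4194, 0.0805]
orientation: [0.0, -0.099, 0.995, -0.0]
wrist_force: [-0.2, -0.3, -0.6]
finger_gap: 0.0402
grip_force: 0.0
```

>>> {"name": "drive_tool", "arguments": {
  "series": [
    [[0, 0, 0, 0, 0, 0], [0, 0, 0, 0, 0, 0], [0, 0, 0, 0, 0, 0], [0, 0, 0, 0, 0, 0]]
  ],
  "jaw": -1,
  "grip_force": 60
}}

```text
clock: 33.02
tcp_pos: [0.5579, 0.4195, 0.0819]
orientation: [0.001, -0.099, 0.995, 0.0]
wrist_force: [0.4, -1.6, 5.7]
finger_gap: 0.0201
grip_force: 60.7
```

>>> {"name": "drive_tool", "arguments": {
  "series": [
    [[0, 0, -0.2, 0, 0, 0], [0, 0, -0.35, 0, 0, 0], [0, 0, -0.35, 0, 0, 0], [0, 0, -0.3, 0, 0, 0], [0, 0, 0, 0, 0, 0.0545], [0, 0, 0, 0, 0, 0.0545], [0, 0, 0, 0, 0, 0.0545], [0, 0, 0, 0, 0, 0.0545], [0, 0, 0, 0, 0, 0.0545], [0, 0, 0, 0, 0, 0.0545], [0, 0, 0, 0, 0, 0.0545], [0, 0, 0, 0, 0, 0.0545], [0, 0, 0, 0, 0, 0.0545], [0, 0, 0, 0, 0, 0.0545], [0, 0, 0, 0, 0, 0]]
  ]
}}

```text
clock: 34.9
tcp_pos: [0.5564, 0.4193, 0.2231]
orientation: [-0.0, 0.686, 0.728, -0.001]
wrist_force: [-0.2, 0.4, -3.6]
finger_gap: 0.0206
grip_force: 59.5
```

Run:
```python
from h import *
stat()
togo((*slot(-.038,-.038),.225),93.1)
# where did the items in the drawer end up (scene/side)?
```

```text
t 34.9 P [0.5564 0.4193 0.2231] yaw 93.38 z [-0.002 -0.001 -1.   ] gap 0.0206 gf 59.47154402732849 F [-0.2  0.4 -3.6] j [0.53 0.57 0.4  1.4  0.   2.04]
togo shift(now frame), turn, shift(after turn): [-6.082 -0.738 -0.01 ] [-0.0006  0.0002  0.0016] [-6.086 -0.708 -0.016]
```

>>> {"name": "drive_tool", "arguments": {
  "series": [
    [[-0.435, -0.052, 0, 0, 0, 0.0015], [-0.435, -0.052, 0, 0, 0, 0], [-0.435, -0.052, 0, 0, 0, 0], [-0.435, -0.052, 0, 0, 0, 0], [-0.435, -0.052, 0, 0, 0, 0], [-0.435, -0.052, 0, 0, 0, 0], [-0.435, -0.052, 0, 0, 0, 0], [-0.435, -0.052, 0, 0, 0, 0], [-0.435, -0.052, 0, 0, 0, 0], [-0.435, -0.052, 0, 0, 0, 0], [-0.435, -0.052, 0, 0, 0, 0], [-0.435, -0.052, 0, 0, 0, 0], [-0.435, -0.052, 0, 0, 0, 0], [-0.435, -0.052, 0, 0, 0, 0], [0, 0, 0, 0, 0, 0], [0, 0, 0, 0, 0, 0]]
  ]
}}

```text
clock: 36.9
tcp_pos: [0.5077, -0.3148, 0.2237]
orientation: [-0.001, 0.688, 0.726, 0.0]
wrist_force: [0.8, 0.5, -3.2]
finger_gap: 0.0206
grip_force: 59.8
```

Run:
```python
from h import *
stat()
togo((*slot(-.038,-.038),.1005),93.1)
pts=[[*slot(-.038,-.038)+slot(x,y)-DI,.161+.05] for x in(-.035,.035) for y in(.073,)]
snap("wrist","w6",[[*slot(-.038,.075),.104],[*slot(-.078,.115),.078],[*slot(.038,-.055),.104]])
```

```text
t 36.9 P [ 0.5077 -0.3148  0.2237] yaw 93.07 z [-0.001  0.001 -1.   ] gap 0.0206 gf 59.79182302951813 F [ 0.8  0.5 -3.2] j [-0.69  0.36  0.07  1.28  0.    0.83]
togo shift(now frame), turn, shift(after turn): [-1.000e-03  2.900e-02  1.027e+00] [-0.0002 -0.0005 -0.0002] [1.000e-03 2.800e-02 1.027e+00]
```

View pics/w6.png

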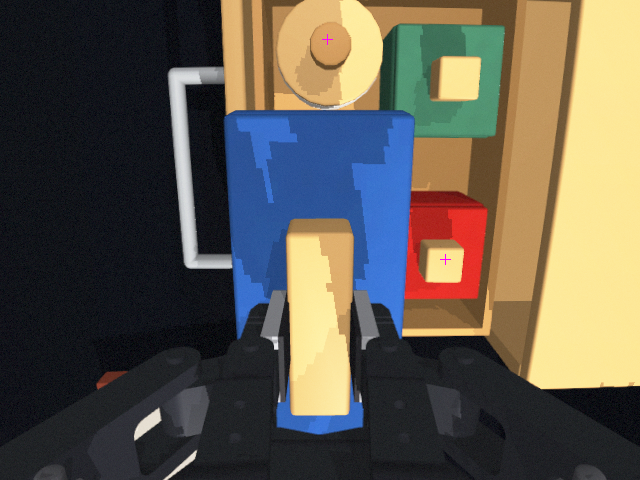

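>>> {"name": "drive_tool", "arguments": {
  "series": [
    [[-0.008, 0.028, 0.15, 0, 0, 0], [0, 0, 0.3, 0, 0, 0], [0, 0, 0.25, 0, 0, 0], [0, 0, 0.15, 0, 0, 0], [0, 0, 0.08, 0, 0, 0], [0, 0, 0.05, 0, 0, 0], [0, 0, 0.04, 0, 0, 0], [0, 0, 0, 0, 0, 0]]
  ]
}}

```text
clock: 37.95
tcp_pos: [0.5117, -0.3158, 0.1021]
orientation: [0.0, 0.688, 0.725, -0.0]
wrist_force: [-0.2, -0.1, -3.3]
finger_gap: 0.0203
grip_force: 59.8
```

>>> {"name": "drive_tool", "arguments": {
  "series": [
    [[0, 0, 0.015, 0, 0, 0], [0, 0, 0, 0, 0, 0]]
  ]
}}

```text
clock: 38.2
tcp_pos: [0.5117, -0.316, 0.1003]
orientation: [0.0, 0.688, 0.725, -0.0]
wrist_force: [0.1, 0.5, -3.7]
finger_gap: 0.0208
grip_force: 59.8
```

>>> {"name": "drive_tool", "arguments": {
  "series": [
    [[0, 0, 0, 0, 0, 0], [0, 0, 0, 0, 0, 0], [0, 0, 0, 0, 0, 0]]
  ],
  "jaw": -0.1
}}

```text
clock: 38.58
tcp_pos: [0.5119, -0.3161, 0.1006]
orientation: [0.001, 0.688, 0.725, 0.0]
wrist_force: [0.6, 1.7, 0.5]
finger_gap: 0.0385
grip_force: 0.0
```

>>> {"name": "drive_tool", "arguments": {
  "series": [
    [[0, 0, -0.15, 0, 0, 0], [0, 0, -0.4, 0, 0, 0], [0, 0, -0.45, 0, 0, 0], [-0.3, -0.45, -0.1, 0, 0, 0], [-0.3, -0.35, -0.1, 0, 0, 0], [0, 0, 0, 0, 0, 0], [0, 0, 0, 0, 0, 0]]
  ]
}}

```text
clock: 39.45
tcp_pos: [0.4222, -0.3907, 0.2435]
orientation: [0.0, 0.689, 0.725, 0.0]
wrist_force: [-0.2, 0.2, 0.9]
finger_gap: 0.0383
grip_force: 0.0
```

Run:
```python
from h import *
stat()
snap("wrist","w7",[[*slot(-.131,0),.09],[*slot(-.038,-.038),.104],[*slot(.038,-.055),.104]])
togo((*slot(-.131,0),.0815))
for n in("scene","side"):
  c=cam(n); viewer.read_camera(n)
  for l in("tin_long","tin_green","tin_red","jar_white","jar_amber"):
    print(n,l,[(round(d["score"],2),np.round(ray(c,d["location"],.06)[:2],2).tolist()) for d in models.silhouettes(l,n) if d["score"]>.3])
```

```text
t 39.45 P [ 0.4222 -0.3907  0.2435] yaw 92.95 z [ 0.  0. -1.] gap 0.0383 gf 0.0 F [-0.2  0.2  0.9] j [-0.89  0.31  0.05  1.31  0.    0.63]
togo shift(now frame), turn, shift(after turn): [ 0.905 -0.006  1.348]
scene tin_long [(0.71, [0.51, -0.31]), (0.7, [0.66, 0.25]), (0.62, [0.38, -0.03])]
scene tin_green [(0.93, [0.84, 0.15]), (0.66, [0.44, -0.28]), (0.6, [0.55, -0.22])]
scene tin_red [(0.88, [0.56, -0.33])]
scene jar_white [(0.84, [0.5, -0.2])]
scene jar_amber []
side tin_long [(0.63, [0.51, -0.32]), (0.34, [0.59, -0.23])]
side tin_green [(0.92, [0.58, -0.21]), (0.63, [0.81, 0.19])]
side tin_red [(0.78, [0.59, -0.34])]
side jar_white [(0.86, [0.51, -0.22])]
side jar_amber []
```

View pics/w7.png

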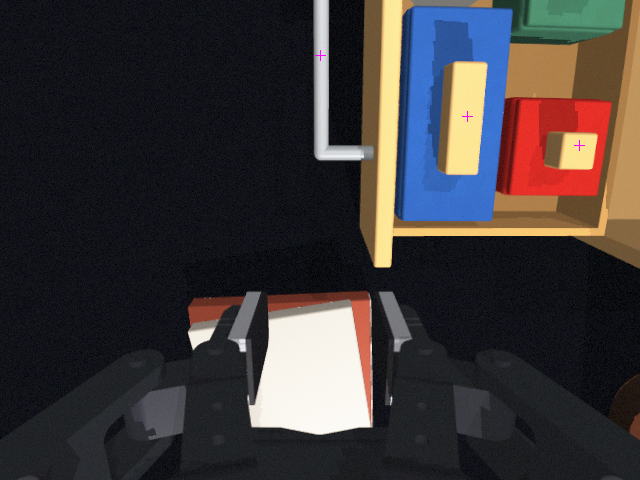

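>>> {"name": "drive_tool", "arguments": {
  "series": [
    [[0.3, 0, 0.1, 0, 0, 0], [0.3, 0, 0.1, 0, 0, 0], [0.305, -0.006, 0, 0, 0, 0], [0, 0, 0.3, 0, 0, 0], [0, 0, 0.3, 0, 0, 0], [0, 0, 0.3, 0, 0, 0], [0, 0, 0.24, 0, 0, 0], [0, 0, 0, 0, 0, 0]]
  ],
  "jaw": -0.4
}}

```text
clock: 41.1
tcp_pos: [0.415, -0.2817, 0.0815]
orientation: [-0.001, 0.688, 0.725, -0.0]
wrist_force: [0.1, 0.6, 1.5]
finger_gap: 0.0258
grip_force: 0.0
```

>>> {"name": "drive_tool", "arguments": {
  "series": [
    [[0, 0, 0, 0, 0, 0], [0, 0, 0, 0, 0, 0], [0, 0, 0, 0, 0, 0], [0, 0, 0, 0, 0, 0]]
  ],
  "jaw": -1,
  "grip_force": 40
}}

```text
clock: 41.6
tcp_pos: [0.4175, -0.2824, 0.0836]
orientation: [0.001, 0.688, 0.726, 0.001]
wrist_force: [5.6, 0.5, -6.4]
finger_gap: 0.0083
grip_force: 38.8
```

>>> {"name": "drive_tool", "arguments": {
  "series": [
    [[0, 0.03, 0, 0, 0, 0], [0, 0.06, 0, 0, 0, 0], [0, 0.08, 0, 0, 0, 0], [0, 0.08, 0, 0, 0, 0], [0, 0.08, 0, 0, 0, 0], [0, 0.08, 0, 0, 0, 0], [0, 0.08, 0, 0, 0, 0], [0, 0.08, 0, 0, 0, 0], [0, 0.08, 0, 0, 0, 0], [0, 0.08, 0, 0, 0, 0], [0, 0.08, 0, 0, 0, 0], [0, 0.08, 0, 0, 0, 0], [0, 0.08, 0, 0, 0, 0], [0, 0.08, 0, 0, 0, 0], [0, 0.08, 0, 0, 0, 0], [0, 0.08, 0, 0, 0, 0], [0, 0.08, 0, 0, 0, 0], [0, 0.08, 0, 0, 0, 0], [0, 0.06, 0, 0, 0, 0], [0, 0, 0, 0, 0, 0]]
  ]
}}

```text
clock: 44.1
tcp_pos: [0.5894, -0.2732, 0.0835]
orientation: [0.001, 0.688, 0.726, 0.001]
wrist_force: [1.1, 0.5, 4.2]
finger_gap: 0.0082
grip_force: 40.1
```

>>> {"name": "drive_tool", "arguments": {
  "series": [
    [[0, 0.025, 0, 0, 0, 0], [0, 0.025, 0, 0, 0, 0], [0, 0.02, 0, 0, 0, 0], [0, 0, 0, 0, 0, 0]]
  ]
}}

```text
clock: 44.6
tcp_pos: [0.5934, -0.273, 0.0834]
orientation: [-0.001, 0.689, 0.725, -0.002]
wrist_force: [-10.3, 0.6, 10.9]
finger_gap: 0.0087
grip_force: 40.8
```

>>> {"name": "drive_tool", "arguments": {
  "series": [
    [[0, 0.02, 0, 0, 0, 0], [0, 0.02, 0, 0, 0, 0], [0, 0, 0, 0, 0, 0]]
  ]
}}

```text
clock: 44.98
tcp_pos: [0.5935, -0.2729, 0.0834]
orientation: [-0.004, 0.689, 0.724, -0.005]
wrist_force: [-23.8, -0.9, 18.9]
finger_gap: 0.0081
grip_force: 41.8
```

>>> {"name": "drive_tool", "arguments": {
  "series": [
    [[0, -0.04, 0, 0, 0, 0], [0, -0.02, 0, 0, 0, 0], [0, 0, 0, 0, 0, 0]]
  ]
}}

```text
clock: 45.35
tcp_pos: [0.5933, -0.273, 0.0835]
orientation: [0.0, 0.688, 0.725, 0.0]
wrist_force: [-2.6, 0.2, 7.1]
finger_gap: 0.0086
grip_force: 40.6
```

>>> {"name": "drive_tool", "arguments": {
  "series": [
    [[0, 0, 0, 0, 0, 0], [0, 0, 0, 0, 0, 0], [0, 0, 0, 0, 0, 0]]
  ],
  "jaw": -0.4
}}

```text
clock: 45.72
tcp_pos: [0.5933, -0.273, 0.0824]
orientation: [-0.0, 0.688, 0.725, -0.0]
wrist_force: [-1.9, -0.2, 1.0]
finger_gap: 0.0258
grip_force: 0.0
```

>>> {"name": "drive_tool", "arguments": {
  "series": [
    [[0, 0, -0.2, 0, 0, 0], [0, 0, -0.4, 0, 0, 0], [0, 0, -0.4, 0, 0, 0], [0, 0, -0.4, 0, 0, 0], [0.404, -0.106, 0, 0, 0, 0], [0.404, -0.106, 0, 0, 0, 0], [0.404, -0.106, 0, 0, 0, 0], [0.404, -0.106, 0, 0, 0, 0], [0.404, -0.106, 0, 0, 0, 0], [0.404, -0.106, 0, 0, 0, 0], [0.404, -0.106, 0, 0, 0, 0], [0.404, -0.106, 0, 0, 0, 0], [0.404, -0.106, 0, 0, 0, 0], [0.404, -0.106, 0, 0, 0, 0], [0.404, -0.106, 0, 0, 0, 0], [0.404, -0.106, 0, 0, 0, 0]]
  ],
  "jaw": 0.4
}}

```text
clock: 47.72
tcp_pos: [0.4099, 0.3018, 0.2506]
orientation: [0.0, 0.688, 0.725, 0.0]
wrist_force: [1.6, 0.1, 0.7]
finger_gap: 0.0596
grip_force: 0.0
```

>>> {"name": "drive_tool", "arguments": {
  "series": [
    [[0, 0, 0, 0, 0, -0.0556], [0, 0, 0, 0, 0, -0.0556], [0, 0, 0, 0, 0, -0.0556], [0, 0, 0, 0, 0, -0.0556], [0, 0, 0, 0, 0, -0.0556], [0, 0, 0, 0, 0, -0.0556], [0, 0, 0, 0, 0, -0.0556], [0, 0, 0, 0, 0, -0.0556], [0, 0, 0, 0, 0, -0.0556], [0, 0, 0, 0, 0, -0.0556], [0, 0, 0, 0, 0, -0.0556], [0, 0, 0, 0, 0, 0]]
  ]
}}

```text
clock: 49.22
tcp_pos: [0.4105, 0.3002, 0.2505]
orientation: [0.0, -0.199, 0.98, 0.0]
wrist_force: [-0.5, 0.1, -0.1]
finger_gap: 0.0598
grip_force: 0.0
```

Run:
```python
from h import *
stat()
p=look("infuser",(.397,.308),yaw0s=[0,.25,.5,.8],cams=("wrist",))
look("infuser",(.397,.308),yaw0s=[0,.25,.5,.8],cams=("wrist","scene","side"))
r=np.array([[np.cos(p[2]),-np.sin(p[2]),0],[np.sin(p[2]),np.cos(p[2]),0],[0,0,1]])
snap("wrist","w8",np.array([[0,.018,.098],[0,-.018,.098],[0,0,.098]])@r.T+[p[0],p[1],0])
snap("scene","s8"); 
c=cam("scene"); viewer.read_camera("scene"); 
from h import *
o=[]
for l in ("cabinet","drawer"):
    for d in models.silhouettes(l,"scene")[:2]: print(l,d["score"],d["location"],d["region"].sum())
```

```text
t 49.23 P [0.4105 0.3002 0.2505] yaw -157.01 z [ 0.  0. -1.] gap 0.0598 gf 0.0 F [-0.5  0.1 -0.1] j [ 0.47  0.18 -0.11  1.28  0.    0.07]
infuser wrist 0.84 [0.393 0.303] [331, 190]
infuser -> [0.3975 0.3069] yaw 21.6 err 0.041
infuser wrist 0.63 [0.393 0.306] [334, 192]
infuser scene 0.69 [0.408 0.299] [376, 194]
infuser side 0.8 [0.399 0.326] [389, 358]
infuser -> [0.3972 0.3077] yaw 23.5 err 0.066
cabinet 0.63 [143.9, 397.0] 31523
drawer 0.97 [126.7, 317.7] 548
```

View pics/w8.png

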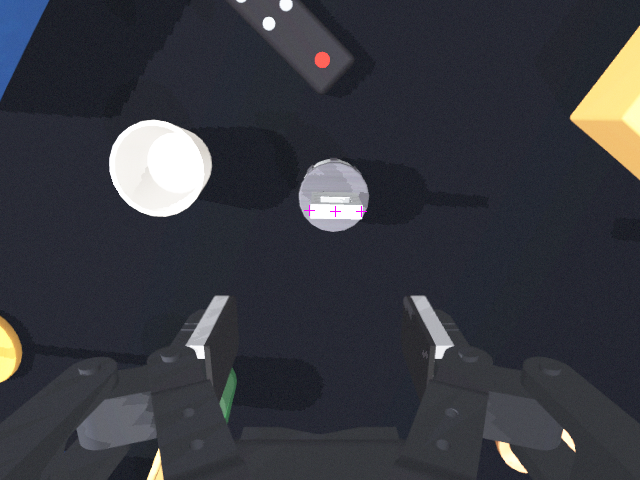

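View pics/s8.png

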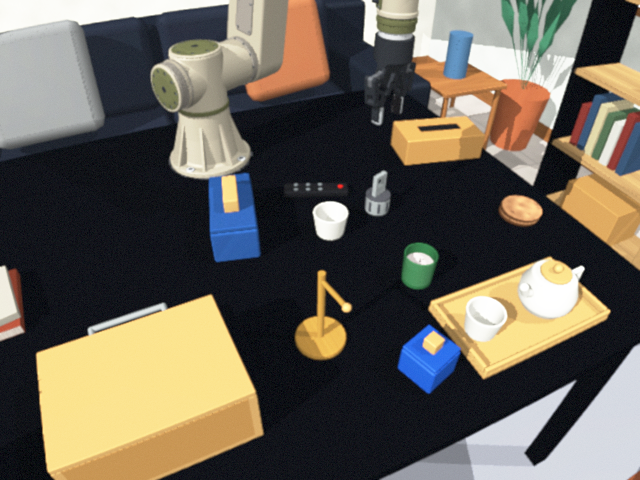

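>>> {"name": "drive_tool", "arguments": {
  "series": [
    [[-0.176, -0.358, -0.05, 0, 0, 0], [-0.176, -0.358, -0.05, 0, 0, 0], [-0.176, -0.358, -0.05, 0, 0, 0], [-0.176, -0.358, -0.05, 0, 0, 0], [-0.176, -0.358, -0.05, 0, 0, 0], [-0.176, -0.358, -0.05, 0, 0, 0], [-0.176, -0.358, -0.05, 0, 0, 0], [-0.176, -0.358, -0.05, 0, 0, 0], [0, 0, 0, 0, 0, 0], [0, 0, 0, 0, 0, 0]]
  ]
}}

```text
clock: 51.12
tcp_pos: [0.7003, 0.0501, 0.2979]
orientation: [-0.001, -0.2, 0.98, 0.0]
wrist_force: [0.8, -0.1, -0.5]
finger_gap: 0.06
grip_force: 0.0
```

Run:
```python
from h import *
stat()
SH["stand"][3]=pegbar(.073,.087,.013)
O={}
for n in("wrist","scene","side"):
    c=cam(n); im=viewer.read_camera(n); s=models.silhouettes("stand",n)
    if s:
        O[n]=(c,s[0]["region"]); print(n,s[0]["score"],s[0]["location"],s[0]["region"].sum())
        cv2.imwrite(f"pics/st_{n}.png",im[:,:,::-1]); np.save(f"m_{n}.npy",s[0]["region"])
for k in (("wrist",),("scene","side"),("wrist","scene","side")):
    p,e=fit(SH["stand"],[O[n] for n in k if n in O],yaw0s=[2.9,3.1,3.3],x0=(.694,.03)); print(k,np.round(p[:2],4),np.degrees(p[2]),e)
    print("tip",np.round(p[:2]-.0783*np.array([np.cos(p[2]),np.sin(p[2])]),4))
```

```text
t 51.12 P [0.7003 0.0501 0.2979] yaw -156.94 z [-0.001  0.    -1.   ] gap 0.06 gf 0.0 F [ 0.8 -0.1 -0.5] j [-0.04  0.59  0.62  1.59  0.   -0.45]
wrist 0.93 [292.6, 185.7] 7705
scene 0.95 [320.3, 331.3] 2201
side 0.9 [281.9, 243.0] 1142
('wrist',) [0.6955 0.0276] 182.82357358193983 0.04365671641791047
tip [0.7737 0.0314]
('scene', 'side') [0.6948 0.0297] 180.862609502145 0.12088812549251376
tip [0.7731 0.0309]
('wrist', 'scene', 'side') [0.6954 0.028 ] 182.4269179056375 0.0997791421465823
tip [0.7736 0.0313]
```

>>> {"name": "drive_tool", "arguments": {
  "series": [
    [[0.176, 0.358, 0.05, 0, 0, 0], [0.176, 0.358, 0.05, 0, 0, 0], [0.176, 0.358, 0.05, 0, 0, 0], [0.176, 0.358, 0.05, 0, 0, 0], [0.176, 0.358, 0.05, 0, 0, 0], [0.176, 0.358, 0.05, 0, 0, 0], [0.176, 0.358, 0.05, 0, 0, 0], [0.176, 0.358, 0.05, 0, 0, 0], [0, 0, 0, 0, -0.0556, 0], [0, 0, 0, 0, -0.0556, 0], [0, 0, 0, 0, -0.0556, 0], [0, 0, 0, 0, 0, 0], [0, 0, 0, 0, 0, 0]]
  ]
}}

```text
clock: 53.05
tcp_pos: [0.4113, 0.3008, 0.253]
orientation: [0.255, -0.193, 0.946, 0.052]
wrist_force: [1.1, 0.2, 0.8]
finger_gap: 0.0595
grip_force: 0.0
```

Run:
```python
from h import *
stat()
togo((.3975,.3072,.16)); togo((.3975,.3072,.074))
```

```text
t 53.05 P [0.4113 0.3008 0.253 ] yaw -156.9 z [ 0.462  0.197 -0.865] gap 0.0595 gf 0.0 F [1.1 0.2 0.8] j [ 0.5  -0.21 -0.63  0.63 -0.05  0.09]
togo shift(now frame), turn, shift(after turn): [0.462 0.094 0.627]
togo shift(now frame), turn, shift(after turn): [0.822 0.094 1.247]
```

>>> {"name": "drive_tool", "arguments": {
  "series": [
    [[0.231, 0.047, 0.313, 0, 0, 0], [0.231, 0.047, 0.313, 0, 0, 0], [0.1, 0, 0.17, 0, 0, 0], [0.1, 0, 0.17, 0, 0, 0], [0.1, 0, 0.17, 0, 0, 0], [0.06, 0, 0.11, 0, 0, 0], [0, 0, 0, 0, 0, 0], [0, 0, 0, 0, 0, 0]]
  ]
}}

```text
clock: 54.05
tcp_pos: [0.3987, 0.3075, 0.0732]
orientation: [0.255, -0.193, 0.946, 0.052]
wrist_force: [-0.3, -0.0, 0.8]
finger_gap: 0.0599
grip_force: 0.0
```

>>> {"name": "drive_tool", "arguments": {
  "series": [
    [[0, 0, 0, 0, 0, 0], [0, 0, 0, 0, 0, 0], [0, 0, 0, 0, 0, 0], [0, 0, 0, 0, 0, 0], [0, 0, 0, 0, 0, 0]]
  ],
  "jaw": -1,
  "grip_force": 50
}}

```text
clock: 54.68
tcp_pos: [0.3974, 0.307, 0.0732]
orientation: [0.255, -0.193, 0.946, 0.052]
wrist_force: [0.3, 1.3, 6.3]
finger_gap: 0.0352
grip_force: 50.4
```

Run:
```python
from h import *
stat()
```

```text
t 54.67 P [0.3974 0.307  0.0732] yaw -156.92 z [ 0.463  0.198 -0.864] gap 0.0352 gf 50.391780361533165 F [0.3 1.3 6.3] j [ 0.54  0.01 -0.96  0.08 -0.07  0.12]
```

>>> {"name": "drive_tool", "arguments": {
  "series": [
    [[-0.136, 0, -0.234, 0, 0, 0], [-0.136, 0, -0.234, 0, 0, 0], [-0.136, 0, -0.234, 0, 0, 0], [-0.136, 0, -0.234, 0, 0, 0], [0, 0, 0, 0, 0, 0]]
  ]
}}

```text
clock: 55.3
tcp_pos: [0.3972, 0.3069, 0.2039]
orientation: [0.255, -0.193, 0.946, 0.052]
wrist_force: [0.0, 0.5, -1.8]
finger_gap: 0.0353
grip_force: 50.9
```

```bash
cat >> h.py <<'E'
def goal(yaw,tilt):
    a,b=np.radians(yaw),np.radians(tilt)
    D=np.array([[np.cos(a),np.sin(a),0],[np.sin(a),-np.cos(a),0],[0,0,-1]])
    return D@Rn.from_rotvec([0,-b,0]).as_matrix()
def togo2(p,G):
    P,R,s=tool(); d=np.array(p)-P
    print("turn",np.round(Rn.from_matrix(R.T@G).as_rotvec()/np.pi,4),"shift now",np.round(R.T@d/.12,3),"after",np.round(G.T@d/.12,3))
E
python3 - <<'E'
from h import *
stat()
togo2((.815,.033,.21),goal(182.3,30))
togo2((.55,.15,.21),goal(182.3,30))
E
```

```text
t 55.3 P [0.3972 0.3069 0.2039] yaw -156.92 z [ 0.463  0.198 -0.864] gap 0.0353 gf 50.91140516102314 F [ 0.   0.5 -1.8] j [ 0.54 -0.18 -0.73  0.49 -0.07  0.12]
turn [0.058  0.0012 0.0999] shift now [-2.02  -3.465  1.116] after [-2.959 -2.42   1.649]
turn [0.058  0.0012 0.0999] shift now [-0.595 -1.702  0.287] after [-1.082 -1.357  0.566]
```

>>> {"name": "drive_tool", "arguments": {
  "series": [
    [[0, 0, 0, 0.029, 0.0006, 0.05], [0, 0, 0, 0.029, 0.0006, 0.05], [-0.32, -0.179, 0.178, 0, 0, 0], [-0.32, -0.179, 0.178, 0, 0, 0], [-0.32, -0.179, 0.178, 0, 0, 0], [-0.32, -0.179, 0.178, 0, 0, 0], [-0.32, -0.179, 0.178, 0, 0, 0], [-0.32, -0.179, 0.178, 0, 0, 0], [-0.32, -0.179, 0.178, 0, 0, 0], [-0.32, -0.179, 0.178, 0, 0, 0], [-0.32, -0.179, 0.178, 0, 0, 0], [0, 0, 0, 0, 0, 0], [0, 0, 0, 0, 0, 0]]
  ]
}}

```text
clock: 56.92
tcp_pos: [0.7973, 0.1288, 0.2032]
orientation: [0.254, -0.019, 0.967, 0.004]
wrist_force: [-0.0, -0.2, -1.8]
finger_gap: 0.0351
grip_force: 50.9
```

Run:
```python
from h import *
stat()
togo2((.825,.0333,.21),goal(182.3,30))
togo2((.825,.0333,.161),goal(182.3,30))
```

```text
t 56.92 P [0.7973 0.1288 0.2032] yaw -177.69 z [ 0.492  0.018 -0.871] gap 0.0351 gf 50.92310540378094 F [-0.  -0.2 -1.8] j [ 0.07  0.4  -0.06  0.59 -0.01  0.02]
turn [-0.0004 -0.0029  0.0001] shift now [-0.201 -0.804  0.049] after [-0.201 -0.804  0.05 ]
turn [-0.0004 -0.0029  0.0001] shift now [-0.    -0.804  0.405] after [ 0.003 -0.804  0.404]
```

>>> {"name": "drive_tool", "arguments": {
  "series": [
    [[-0.2, 0, 0.05, 0, -0.003, 0], [0, -0.268, 0, 0, 0, 0], [0, -0.268, 0, 0, 0, 0], [0, -0.268, 0, 0, 0, 0], [0.1, 0, 0.178, 0, 0, 0], [0.1, 0, 0.178, 0, 0, 0], [0, 0, 0, 0, 0, 0], [0, 0, 0, 0, 0, 0]]
  ]
}}

```text
clock: 57.92
tcp_pos: [0.8275, 0.0343, 0.1657]
orientation: [0.262, -0.02, 0.965, 0.005]
wrist_force: [0.3, -0.1, -0.8]
finger_gap: 0.0352
grip_force: 50.9
```

Run:
```python
from h import *
stat()
# eye: TCP + (0,0,.006)
tip=np.array([.7736,.0313,.167]); 
P,R,s=tool(); print("eye",P+[0,0,.006],"tip",tip)
togo2(tip+[.03,.0012,-.006],goal(182.3,30))
togo2(np.array([.6954+.055,.028+.0022,.1617])-[0,0,.006],goal(182.3,30))
for n in("scene","side"):
  c,im=snap(n,f"fin_{n}"); e=proj(c,[P+[0,0,.006],tip]); print(n,e)
obs=[]
for n in("scene","side"):
  c=cam(n); viewer.read_camera(n)
  s=models.silhouettes("infuser",n)
  if s: obs.append((c,s[0]["region"])); print(n,s[0]["score"],s[0]["location"],s[0]["region"].sum())
if obs:
  p,e=fit(SH["infuser"],obs,yaw0s=[0],z=P[2]-.073,x0=P[:2]); print("inf fit",p,e)
```

```text
t 57.92 P [0.8275 0.0343 0.1657] yaw -177.62 z [ 0.505  0.019 -0.863] gap 0.0352 gf 50.936969965696335 F [ 0.3 -0.1 -0.8] j [-0.08  0.45 -0.09  0.5   0.06 -0.1 ]
eye [0.82749342 0.03434939 0.17165001] tip [0.7736 0.0313 0.167 ]
turn [-0.0003  0.0021  0.0004] shift now [ 0.192 -0.007 -0.068] after [ 0.192 -0.007 -0.066]
turn [-0.0003  0.0021  0.0004] shift now [ 0.597 -0.008 -0.254] after [ 0.599 -0.009 -0.25 ]
scene [[364.91014772 332.0137136 ]
 [345.1255064  307.1622394 ]]
side [[221.65233943 191.91160579]
 [244.38409043 195.35475479]]
scene 0.74 [364.1, 352.9] 1883
side 0.8 [223.7, 213.4] 563
inf fit [0.82777323 0.03538262 0.40268176] 0.23599328155471133
```

>>> {"name": "drive_tool", "arguments": {
  "series": [
    [[0.083, -0.004, -0.056, 0, 0.002, 0], [0.083, -0.003, -0.056, 0, 0, 0], [0, 0, 0, 0, 0, 0], [0, 0, 0, 0, 0, 0], [0, 0, 0, 0, 0, 0]]
  ]
}}

```text
clock: 58.85
tcp_pos: [0.8042, 0.0316, 0.1667]
orientation: [0.259, -0.019, 0.966, 0.004]
wrist_force: [-0.4, 1.1, -0.5]
finger_gap: 0.0352
grip_force: 51.0
```

Run:
```python
from h import *
stat()
togo2((.8036,.0325,.1674),goal(182.3,30))
togo2((.7504,.0302,.1557),goal(182.3,30))
```

```text
t 58.85 P [0.8042 0.0316 0.1667] yaw -177.68 z [ 0.5    0.019 -0.866] gap 0.0352 gf 50.96031412482262 F [-0.4  1.1 -0.5] j [-0.08  0.41 -0.14  0.49  0.06 -0.11]
turn [-0.0004  0.0001  0.0001] shift now [ 0.001  0.008 -0.007] after [ 0.001  0.008 -0.007]
turn [-0.0004  0.0001  0.0001] shift now [ 0.434  0.006 -0.145] after [ 0.434  0.006 -0.145]
```

>>> {"name": "drive_tool", "arguments": {
  "series": [
    [[0.073, 0.006, -0.028, 0, 0, 0], [0.073, 0, -0.023, 0, 0, 0], [0.073, 0, -0.023, 0, 0, 0], [0, 0, 0, 0, 0, 0]]
  ]
}}

```text
clock: 59.35
tcp_pos: [0.7754, 0.0313, 0.1605]
orientation: [0.258, -0.019, 0.966, 0.005]
wrist_force: [-0.1, 0.5, -0.8]
finger_gap: 0.035
grip_force: 51.0
```

>>> {"name": "drive_tool", "arguments": {
  "series": [
    [[0.073, 0, -0.023, 0, 0, 0], [0.073, 0, -0.023, 0, 0, 0], [0.069, 0, -0.023, 0, 0, 0], [0, 0, 0, 0, 0, 0], [0, 0, 0, 0, 0, 0]]
  ]
}}

```text
clock: 59.98
tcp_pos: [0.7505, 0.0302, 0.1557]
orientation: [0.259, -0.019, 0.966, 0.004]
wrist_force: [0.3, 0.5, -1.6]
finger_gap: 0.0353
grip_force: 51.0
```

Run:
```python
from h import *
stat()
P,R,s=tool(); print("eye",P+[0,0,.006])
snap("side","sd9"); snap("scene","sc9")
a=cv2.imread("pics/sc9.png")[230:400,280:440]; b=cv2.imread("pics/sd9.png")[140:310,170:330]
cv2.imwrite("pics/hang.png",cv2.resize(np.hstack([a,b]),None,fx=2.4,fy=2.4,interpolation=cv2.INTER_CUBIC))
```

```text
t 59.98 P [0.7505 0.0302 0.1557] yaw -177.68 z [ 0.5    0.019 -0.866] gap 0.0353 gf 50.952832102775574 F [ 0.3  0.5 -1.6] j [-0.09  0.33 -0.3   0.42  0.06 -0.11]
eye [0.75048873 0.03015504 0.16167608]
```

>>> {"name": "drive_tool", "arguments": {
  "series": [
    [[0.012, 0, 0.021, 0, 0, 0], [0.012, 0, 0.022, 0, 0, 0], [0, 0, 0, 0, 0, 0]]
  ]
}}

```text
clock: 60.45
tcp_pos: [0.7506, 0.0302, 0.1497]
orientation: [0.259, -0.019, 0.966, 0.004]
wrist_force: [-0.7, 0.1, -0.4]
finger_gap: 0.035
grip_force: 51.3
```

>>> {"name": "drive_tool", "arguments": {
  "series": [
    [[0.004, 0, 0.007, 0, 0, 0], [0, 0, 0, 0, 0, 0]]
  ]
}}

```text
clock: 60.7
tcp_pos: [0.7508, 0.0302, 0.1494]
orientation: [0.26, -0.019, 0.966, 0.004]
wrist_force: [-2.9, 0.5, 4.0]
finger_gap: 0.0351
grip_force: 51.8
```

>>> {"name": "drive_tool", "arguments": {
  "series": [
    [[0, 0, 0, 0, 0, 0], [0, 0, 0, 0, 0, 0], [0, 0, 0, 0, 0, 0], [0, 0, 0, 0, 0, 0]]
  ],
  "jaw": 0.4
}}

```text
clock: 61.2
tcp_pos: [0.7502, 0.0302, 0.1482]
orientation: [0.259, -0.019, 0.966, 0.005]
wrist_force: [-0.6, -0.1, 0.7]
finger_gap: 0.0599
grip_force: 0.0
```

>>> {"name": "drive_tool", "arguments": {
  "series": [
    [[-0.05, 0, -0.087, 0, 0, 0], [-0.1, 0, -0.173, 0, 0, 0], [-0.15, 0, -0.26, 0, 0, 0], [-0.15, 0, -0.26, 0, 0, 0], [0, 0, -0.4, 0, 0, 0], [0, 0, -0.4, 0, 0, 0], [0, 0, 0, 0, 0, 0], [0, 0, 0, 0, 0, 0], [0, 0, 0, 0, 0, 0], [0, 0, 0, 0, 0, 0]]
  ]
}}

```text
clock: 62.45
tcp_pos: [0.7021, 0.0286, 0.3376]
orientation: [0.257, -0.019, 0.966, 0.005]
wrist_force: [0.7, 0.1, 0.1]
finger_gap: 0.0602
grip_force: 0.0
```

Run:
```python
from h import *
stat()
snap("side","sd10"); snap("scene","sc10")
S=cv2.imread("pics/sc10.png")[130:460,20:480]; b=cv2.imread("pics/sd10.png")[110:300,180:340]
b=cv2.resize(b,(int(160*330/190),330),interpolation=cv2.INTER_CUBIC)
cv2.imwrite("pics/final.png",np.hstack([S,b]))
look("cup",(.4283,.1701),cams=("scene","side"),yaw0s=[0]); look("candle",(.6343,.2671),cams=("scene","side"),yaw0s=[0])
```

```text
t 62.45 P [0.7021 0.0286 0.3376] yaw -177.69 z [ 0.497  0.019 -0.867] gap 0.0602 gf 0.0 F [0.7 0.1 0.1] j [-0.1   0.14 -0.08  0.83  0.07 -0.12]
cup scene 0.66 [0.444 0.161] [329, 218]
cup side 0.6 [0.428 0.187] [383, 302]
cup -> [0.4283 0.1701] yaw 5.3 err 0.108
candle scene 0.59 [0.648 0.259] [418, 266]
candle side 0.58 [0.632 0.282] [277, 321]
candle -> [0.6325 0.2699] yaw 16.9 err 0.13
```

View pics/final.png

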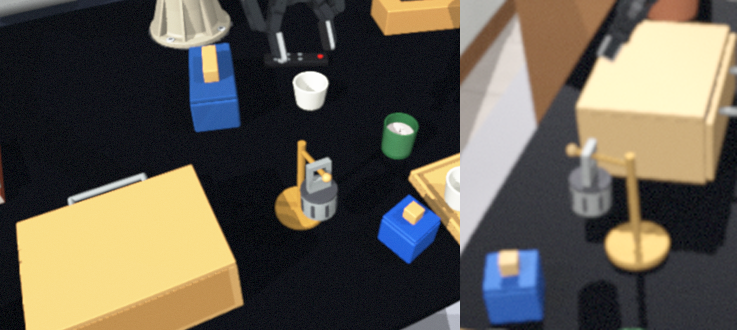

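The infuser hangs on the peg by its eye, at about (318,175) in the final picture. The drawer is shut, and the cup and candle haven't moved.

```bash
python3 -c "
from workcell import order; print(order.hand_in())"
```

```text
the job is handed in; nothing more can be done
None
```

The job is handed in, and the grader returned no verdict: the red and green tins, white jar and 146 mm blue tin are in the shut drawer (the amber jar was not in the scene), the infuser hangs on the peg by its eye, the cup and candle were left in place, and the clock read about 62 s of the 210 s allowed.

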